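# Stir the walnuts and lay the spoon on its rest

## Robot

A 6-joint arm with a two-finger parallel gripper is mounted at the origin on the work surface. World frame = base frame: x ahead of the robot, y to its left, z up, the work surface at z = 0. Lengths are in mm, angles in rad, forces in N, time in s.
With the tool pointing down it reaches from about 425 to 950 mm from the base axis. Payload 14.7 kg.
Tool frame: the origin (TCP) lies midway between the tips of the shut fingers; the grasp point (between the pads) lies 19 mm behind it (robot.pinch_z is the distance from the TCP to the grasp point, in mm); z points along the fingers, y is the line along which they close (so a half turn about z gives the same grasp; the last joint's range is limited). The gripper opens to 85 mm and grips with 20 to 120 N. Pads are 22 mm wide; open, the fingers measure 114 mm over their backs; the gripper's body (76 mm by 85 mm) begins 54 mm behind the grasp point. The pads swing forward as they close: fully open they stand 13 mm farther back than shut.
Start: joints at [-1.216, 0.48, 1.596, -0, 1.065, -0.047], TCP at [254.214, -598.22, 231.297] pointing down, gripper open.
Joint ranges: [-2.75, 2.75], [-0.82, 2.05], [0.23, 2.67], [-1.56, 4.7], [0.09, 2.69], [-2.92, 2.92]. Speed limits (rad/s): [1.89, 1.89, 2.39, 3.01, 3.01, 3.01].

## Interface

Orientations are given as a 3x3 rotation matrix whose columns are the frame's x, y, z axes.
In Python, from workcell import sensors, optics, robot gives the robot as it stands. The module is installed in compiled form; this text tells all that it offers.
- The arm moves only by the tool carry_out, never from a script. Its argument "rows" is text: rows parted by semicolons, each of 7 numbers parted by spaces: the shift along the tool's x, y, z in mm, then the turn, a rotation vector about the tool's x, y, z in rad, then the closure, from -1 (fully open) to 1 (shut). A call has 1 to 5 rows; each row shifts and turns the commanded pose from where the row before left it, along the tool's axes as they then stand; what a row does not reach is not made up. A row lasts 1/10 s, in which the tool goes at most 50 mm and 8.59 degrees, less where a joint would pass 70% of its speed; a pose out of reach is approached as far as the arm can. A call is refused whole if a number of a shift passes 50 or a number of a turn 0.15, either way. A call with a gripper value outside its range is refused whole. The fingers move at their own pace and stop on an object; "squeeze" is the grip in N (left out, the last holds). Time passes only in rows, so rows that do not move let the fingers close. It gives the time, the measured TCP pose, the force, the opening and the grip force at its end, in the units of the state.
- sensors.get_obs(): the state, without advancing time (a new reading comes with each control period).
- optics.get_image(name): name is "scene" or "side" or "wrist"; returns a dict with "img" (384x512x3 uint8, blue, green, red), "z_map" (384x512 float32, mm along the optical axis (not along the pixel's ray), 0 where there is no reading), "fx", "fy", "cx", "cy" (pixels), "extrinsics" (4x4, takes a point from world to camera coordinates); the wrist camera has in their place "tool_from_camera" (4x4, takes a point from camera to tool coordinates, whose origin is the TCP and whose axes are the flange's). Camera axes: x right, y down, z forward; pixel columns grow to the right and rows downward; lengths in mm; the calibration is good to about 2 mm. A picture is of the moment at which its call begins: read the wrist's pose just before it.
- robot.close_job(): hands the job in; it is judged then, once.
The state is a dict: "time_s": time; "q": joint angles; "qd": joint speeds; "effort": joint torques, N m; "ee_pos": TCP position; "tcp_rot": TCP orientation; "contact_force": force on the tool from outside, world axes, zero at the start; "ft_torque": the same for the moment, N m; "grip_width": finger opening in mm; "grasp_force": force on a finger pad.
Only numpy, scipy, OpenCV 4.12 (cv2) and the standard library are available. Lean on these libraries where they do the work, as an engineer would, in place of code of your own. Each camera call takes 0.05 s, during which the arm holds its last target. There are 200 camera calls.

## Task

Take the round wooden spoon from the rack and stir the walnuts in the pot with it: at least two full turns anticlockwise (seen from above), the spoon's tip kept down close to the pot's floor and sweeping about halfway between the pot's centre and its wall, so that the nuts really move about and all stay in the pot. Then lay the spoon on the white spoon rest, bowl in the dish with its open face up, handle in the saddle, and let go. Keep the fingers off the nuts, do not shove or tip the pot or push the rest away, and leave the bottle, the pepper mill and the turner alone.

Things in the scene. Friction and masses are not known exactly. Their poses are not given: they have to be found in the camera images.
- spoon: round-bowled wooden spoon, 274 long, lying on the rack. Origin on the handle's axis at the place to grip; x runs along the handle to the bowl, z is up (open face of the bowl up). Handle: straight bar 14 wide (y) by 12 thick (z), from x = -135 to +90. Bowl: 48 across, centre x = 115, from z = -11 to +5. Centre of mass near x = +20
- spoon_tip (a point): far end of the spoon's bowl, at x = 139, y = 0, z = 0 of the spoon
- spoon_bowl (a point): centre of the spoon's bowl, at x = 115 of the spoon
- pot: open round steel pot, loose, 2 kg, on a 6 mm cork trivet of radius 112. Origin at the centre of its underside, z up. Outer radius 105, wall 5, height 60, inner floor 6 above the origin. Two loop handles at its +x and -x sides reach 137 out, 37 to 51 above the origin
- turner: bystander: slotted wooden turner beside the spoon on the rack, with the same handle and origin as the spoon; flat blade 56 wide, 6 thick, from x = 88 to 162
- rack: fixed white plastic utensil rack 190 (x) by 140 (y); origin at the centre of its underside. Two cross bars at x = -60 and +60, each 10 thick, top at 26, with stubs up to 36 at y = -66, 0, 66. The spoon and the turner lie along its x axis over both bars at about y = -31 and +31, either way, handle axis 32 above its origin, bowl and blade to +x
- rest: white ceramic spoon rest, loose, 0.6 kg, 215 long (x from -95 to 125); origin on its underside, z up. Dish at the +x end: 90 long (x 35 to 125) by 84 wide, floor 15 high with 8 mm rims at the two sides and the +x end. Saddle at x = -75: 12 thick, seat 26 high, 36 wide between two horns 38 high. Between them a base 6 thick and 50 wide
- rest_dish (a point): centre of the dish floor of the spoon rest, at x = 80, y = 0, z = 15 of the rest
- rest_saddle (a point): middle of the saddle's seat, at x = -75, y = 0, z = 26 of the rest
- bottle: bystander: green glass oil bottle, radius 30, height 200, standing; origin at the centre of its underside
- mill: bystander: dark wooden pepper mill, radius 29, height 168, standing; origin at the centre of its underside
- nut0: one of six whole walnuts in the pot, 34 long and 28 thick; origin at its centre
- nut1: one of six whole walnuts in the pot, 34 long and 28 thick; origin at its centre
- nut2: one of six whole walnuts in the pot, 34 long and 28 thick; origin at its centre
- nut3: one of six whole walnuts in the pot, 34 long and 28 thick; origin at its centre
- nut4: one of six whole walnuts in the pot, 34 long and 28 thick; origin at its centre
- nut5: one of six whole walnuts in the pot, 34 long and 28 thick; origin at its centre

How it is judged:
By the outcome, as a careful person would: the job done as asked, in the order asked, and still so for the second after the job is handed in, with the robot touching nothing.
It also fails if it takes over 72 s, if anything falls off the work surface, if the arm or the gripper's body presses on something with over 40 N, if the wrist force passes 120 N, or if a joint passes its speed limit or range.

## Working session

There is one attempt and no reset: what is moved stays moved. The work goes in short steps, Python scripts to look and compute and a tool call to move; the robot and the scene stay as the last step left them, time stands still between calls to the robot, and variables do not carry over. Pictures are saved under pics/ and viewed, at most 10 in all, crops included, and the job is handed in when it is done.

Besides the shell and the picture viewer there is one more tool, called as name(argument=value, ...) on one line, values as JSON. carry_out: Moves the arm, as the interface text tells. Its arguments: {"type":"object","properties":{"rows":{"type":"string"},"squeeze":{"type":"number"}},"required":["rows"]}

```bash
mkdir -p pics; cat > h.py <<'E'
import numpy as np, cv2
from workcell import sensors, optics, robot
def grab(n,save=None):
    o=sensors.get_obs(); d=optics.get_image(n)
    if 'extrinsics' in d: d['w']=np.linalg.inv(d['extrinsics'])
    else:
        T=np.eye(4);T[:3,:3]=o['tcp_rot'];T[:3,3]=o['ee_pos'];d['w']=T@d['tool_from_camera']
    if save: cv2.imwrite('pics/'+save,d['img'])
    return d
def cloud(d):
    z=d['z_map'];v,u=np.mgrid[:384,:512]
    p=np.stack([(u-d['cx'])/d['fx']*z,(v-d['cy'])/d['fy']*z,z,np.ones_like(z)],-1)@d['w'].T
    p=p[...,:3]; p[z<=0]=np.nan; return p
E
python3 - <<'E'
from h import *
a=grab('scene');b=grab('side')
cv2.imwrite('pics/a.png',np.vstack([cv2.resize(a['img'],(400,300)),cv2.resize(b['img'],(400,300))]))
cv2.imwrite('pics/s.png',cv2.resize(a['img'],(800,600)))
np.set_printoptions(precision=1,suppress=True)
print(a['w'],b['w'],a['fx'])
# topdown ortho map from both
for n,d in(('a',a),('b',b)):
    p=cloud(d).reshape(-1,3);np.save(n,p.reshape(384,512,3))
o=sensors.get_obs();print(o)
E
```

```text
[[  -0.     0.7   -0.7 1205.6]
 [   1.     0.    -0.    48.5]
 [  -0.    -0.7   -0.7  655.1]
 [   0.     0.     0.     1. ]] [[   1.    -0.1    0.1  418.8]
 [  -0.2   -0.6    0.8 -704.6]
 [   0.    -0.8   -0.6  616.1]
 [   0.     0.     0.     1. ]] 357.24177531422083
{'time_s': 0.1, 'q': array([-1.2,  0.5,  1.6,  0. ,  1.1, -0. ]), 'qd': array([-0., -0., -0., -0.,  0.,  0.]), 'effort': array([ -0. , -95.2, -43.1,  -0. ,   0. ,  -0. ]), 'ee_pos': array([ 254.1, -597.9,  230.7]), 'tcp_rot': array([[ 0.9,  0.4, -0. ],
       [ 0.4, -0.9,  0. ],
       [ 0. , -0. , -1. ]]), 'contact_force': array([-0.3,  0. ,  0.6]), 'ft_torque': array([ 0., -0., -0.]), 'grasp_force': 0.0, 'grip_width': 85.48080566692543}
```

View pics/s.png

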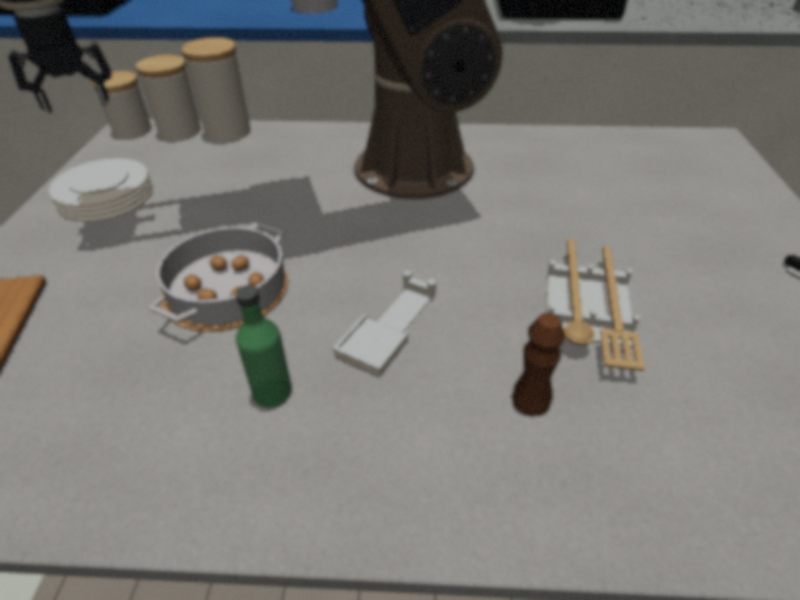

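View pics/a.png

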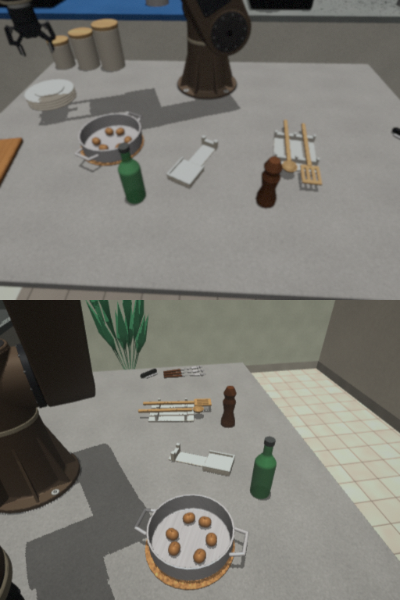

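The scene picture shows the pot around (222,275), the rest with its dish at (372,343) and saddle at (420,283), and the spoon from (572,240) to (578,333). The turner is to the right of the spoon, the mill's base is at (533,405) and the bottle's at (268,400). Next I'll build a top-down map from both depth views.

```bash
cat > ortho.py <<'E'
from h import *
def ortho(ps,ims,x0,x1,y0,y1,s):
    # rows: x decreasing downward->far up ; cols: y decreasing to right
    H=int((x1-x0)/s);W=int((y1-y0)/s);hm=np.full((H,W),-99.);im=np.zeros((H,W,3),np.uint8)
    for p,c in zip(ps,ims):
        P=p.reshape(-1,3);C=c.reshape(-1,3);ok=np.isfinite(P[:,0])&(P[:,2]<260)
        P,C=P[ok],C[ok];r=((x1-P[:,0])/s).astype(int);q=((y1-P[:,1])/s).astype(int)
        k=(r>=0)&(r<H)&(q>=0)&(q<W)
        for i,j,z,cc in zip(r[k],q[k],P[k,2],C[k]):
            if z>hm[i,j]: hm[i,j]=z;im[i,j]=cc
    return hm,im
E
python3 - <<'E'
from ortho import *
a=grab('scene');b=grab('side')
np.set_printoptions(precision=1,suppress=True)
def up(d,f=3):
    I=cv2.resize(d['img'],None,fx=f,fy=f,interpolation=cv2.INTER_CUBIC);Z=cv2.resize(d['z_map'],None,fx=f,fy=f,interpolation=cv2.INTER_NEAREST)
    v,u=np.mgrid[:I.shape[0],:I.shape[1]];u=(u+.5)/f-.5;v=(v+.5)/f-.5
    p=np.stack([(u-d['cx'])/d['fx']*Z,(v-d['cy'])/d['fy']*Z,Z,np.ones_like(Z)],-1)@d['w'].T
    p=p[...,:3];p[Z<=0]=np.nan;return p,I
A,B=up(a),up(b)
hm,im=ortho([A[0],B[0]],[A[1],B[1]],300,800,-450,500,1.25)
im=cv2.resize(im,(760,400))
for x in range(300,800,100): cv2.putText(im,str(x),(0,int((800-x)*.8)),0,.4,(0,255,255));im[int((800-x)*.8)]=(im[int((800-x)*.8)]*.6).astype(np.uint8)
for y in range(-400,500,100): cv2.putText(im,str(y),(int((500-y)*.8),395),0,.4,(0,255,255))
cv2.imwrite('pics/o.png',im)
for n,P,d in (('scene',A,a),('side',B,b)):
    p=P[0];hsv=cv2.cvtColor(P[1],cv2.COLOR_BGR2HSV);z=p[...,2]
    print(n,'table',np.nanmedian(z[(np.abs(p[...,0]-600)<250)&(np.abs(p[...,1])<400)&(z<10)]))
    m=(z>20)&(z<48)&(p[...,1]>150)&(p[...,1]<480)&(p[...,0]>250)&(p[...,0]<850)&(hsv[...,1]>110)&(hsv[...,0]<25)&(hsv[...,2]>90)
    nn,l,st,c=cv2.connectedComponentsWithStats(m.astype(np.uint8))
    for i in range(1,nn):
        if st[i,4]>300:
            q=p[l==i];mu=q.mean(0);w,v=np.linalg.eigh(np.cov((q-mu)[:,:2].T));ax=v[:,1]*np.sign(v[0,1]);t=(q-mu)[:,:2]@ax
            print('wood',st[i,4],mu,ax,t.min(),t.max(),(mu[:2]+ax*t.min()),(mu[:2]+ax*t.max()),np.median(q[:,2]))
    # rest: white, z 3..45
    m=(z>3)&(z<45)&(hsv[...,1]<40)&(hsv[...,2]>150)&(np.abs(p[...,1])<150)&(p[...,0]>300)&(p[...,0]<850)
    q=p[m];r=cv2.minAreaRect(q[:,:2].astype(np.float32));print('rest',r,cv2.boxPoints(r))
    h=q[q[:,2]>28];print('horns',h.mean(0),len(h),np.percentile(h[:,2],95))
    # pot rim
    m=(z>58)&(z<72)&(p[...,1]<-130)&(p[...,1]>-480)&(p[...,0]>300)&(p[...,0]<800)
    q=p[m];
    from scipy.optimize import least_squares
    f=least_squares(lambda s:np.hypot(q[:,0]-s[0],q[:,1]-s[1])-s[2],[q[:,0].mean(),q[:,1].mean(),103],loss='soft_l1');print('pot',f.x,np.median(q[:,2]))
    for lo,hi in((-400,0),(50,480)):
        m=(z>90)&(z<220)&(p[...,1]>lo)&(p[...,1]<hi)&(p[...,0]>450)&(p[...,0]<850);q=p[m];print('tall',q.mean(0),q.min(0),q.max(0))
E
```

```text
Traceback (most recent call last):
IndexError: index 400 is out of bounds for axis 0 with size 400
```

```bash
cat > look.py <<'E'
from ortho import *
from scipy.optimize import least_squares
a=grab('scene');b=grab('side')
np.set_printoptions(precision=1,suppress=True)
def up(d,f=3):
    I=cv2.resize(d['img'],None,fx=f,fy=f,interpolation=cv2.INTER_CUBIC);Z=cv2.resize(d['z_map'],None,fx=f,fy=f,interpolation=cv2.INTER_NEAREST)
    v,u=np.mgrid[:I.shape[0],:I.shape[1]];u=(u+.5)/f-.5;v=(v+.5)/f-.5
    p=np.stack([(u-d['cx'])/d['fx']*Z,(v-d['cy'])/d['fy']*Z,Z,np.ones_like(Z)],-1)@d['w'].T
    p=p[...,:3];p[Z<=0]=np.nan;return p,I
A,B=up(a),up(b)
hm,im=ortho([A[0],B[0]],[A[1],B[1]],300,800,-450,500,1.25)
im=cv2.resize(im,(760,400))
for x in range(350,800,100): cv2.putText(im,str(x),(0,int((800-x)*.8)),0,.4,(0,255,255));im[int((800-x)*.8)]=(im[int((800-x)*.8)]*.6).astype(np.uint8)
for y in range(-400,500,100): cv2.putText(im,str(y),(int((500-y)*.8),395),0,.4,(0,255,255))
cv2.imwrite('pics/o.png',im)
for n,P,d in (('scene',A,a),('side',B,b)):
    p=P[0];hsv=cv2.cvtColor(P[1],cv2.COLOR_BGR2HSV);z=p[...,2]
    print(n,'table',np.nanmedian(z[(np.abs(p[...,0]-600)<250)&(np.abs(p[...,1])<400)&(z<10)]))
    m=(z>20)&(z<48)&(p[...,1]>150)&(p[...,1]<480)&(p[...,0]>250)&(p[...,0]<850)&(hsv[...,1]>110)&(hsv[...,0]<25)&(hsv[...,2]>90)
    nn,l,st,c=cv2.connectedComponentsWithStats(m.astype(np.uint8))
    for i in range(1,nn):
        if st[i,4]>300:
            q=p[l==i];mu=q.mean(0);w,v=np.linalg.eigh(np.cov((q-mu)[:,:2].T));ax=v[:,1]*np.sign(v[0,1]);t=(q-mu)[:,:2]@ax
            print('wood',st[i,4],mu,ax,t.min(),t.max(),(mu[:2]+ax*t.min()),(mu[:2]+ax*t.max()),np.median(q[:,2]))
    m=(z>3)&(z<45)&(hsv[...,1]<40)&(hsv[...,2]>150)&(np.abs(p[...,1])<150)&(p[...,0]>300)&(p[...,0]<850)
    q=p[m];r=cv2.minAreaRect(q[:,:2].astype(np.float32));print('rest',r,cv2.boxPoints(r))
    h=q[q[:,2]>28];print('horns',h.mean(0),len(h),np.percentile(h[:,2],95))
    m=(z>58)&(z<72)&(p[...,1]<-130)&(p[...,1]>-480)&(p[...,0]>300)&(p[...,0]<800)
    q=p[m];
    f=least_squares(lambda s:np.hypot(q[:,0]-s[0],q[:,1]-s[1])-s[2],[q[:,0].mean(),q[:,1].mean(),103],loss='soft_l1');print('pot',f.x,np.median(q[:,2]))
    for lo,hi in((-400,0),(50,480)):
        m=(z>90)&(z<220)&(p[...,1]>lo)&(p[...,1]<hi)&(p[...,0]>450)&(p[...,0]<850);q=p[m];print('tall',q.mean(0),q.min(0),q.max(0))
E
python3 look.py
```

```text
scene table -0.2933892813438206
rest ((619.02880859375, -1.8983917236328125), (267.65985107421875, 436.7041931152344), 88.25960540771484) [[ 396.7 -129. ]
 [ 833.2 -142.3]
 [ 841.3  125.2]
 [ 404.8  138.5]]
horns [458.3  31.3  36.8] 199 38.432283855389485
pot [ 466.1 -311.6  102.5] 63.642570075019705
tall [ 705.5 -173.9  141.4] [ 672.5 -209.5   90. ] [ 724.1 -149.1  201.3]
tall [702.7 196.9 134.8] [672.3 174.4  90.1] [716.  225.4 169.3]
side table -0.16983295890372574
wood 3297 [553.3 331.8  34.3] [ 1.  -0.2] -202.9627620856676 90.33494108083663 [353.6 368. ] [642.1 315.6] 34.62024215424594
wood 1314 [444.6 292.8  36.6] [ 1.  -0.1] -111.51117209090408 108.5866933126317 [333.8 305.4] [552.5 280.6] 36.73024308866667
rest ((547.447021484375, -1.0032501220703125), (469.52069091796875, 290.6131591796875), 1.9257346391677856) [[ 307.9  136.3]
 [ 317.7 -154.1]
 [ 787.  -138.3]
 [ 777.2  152.1]]
horns [457.4  25.7  37.2] 212 39.20917993991961
pot [ 463.4 -316.8  102. ] 65.00007211629645
tall [ 685.  -195.3  140.6] [ 660.5 -214.2   90. ] [ 718.7 -161.1  202.1]
tall [684.8 184.1 130.4] [662.6 170.9  90. ] [714.6 211.5 168.8]
```

View pics/o.png

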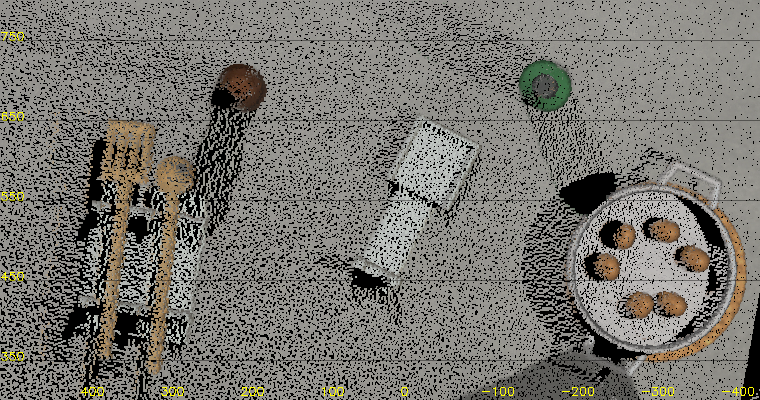

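The map puts the spoon's handle end near (334,307) and its bowl centre near (581,282). That gives a length of 248, against 250 expected, and the origin at about (468,294). The rest's dish is near (594,-44), its saddle near (469,25), and the pot near (465,-314). I'll move to above the spoon, passing over everything in between.

carry_out(rows="40 -27 0 0 0 0 0; 40 -27 0 0 0 0 0; 40 -27 0 0 0 0 0; 40 -27 0 0 0 0 0; 40 -27 0 0 0 0 0", squeeze=80)

```text
time_s: 0.8
ee_pos: [386.2, -394.1, 231.4]
tcp_rot: [[0.921, 0.391, 0.0], [0.391, -0.921, -0.0], [0.0, 0.0, -1.0]]
contact_force: [1.4, -0.7, 0.2]
grip_width: 42.6
grasp_force: 0.0
```

carry_out(rows="40 -27 0 0 0 0 0; 40 -27 0 0 0 0 0; 40 -27 0 0 0 0 0; 40 -27 0 0 0 0 0; 40 -27 0 0 0 0 0")

```text
time_s: 1.3
ee_pos: [517.6, -191.5, 231.5]
tcp_rot: [[0.92, 0.391, 0.0], [0.391, -0.92, -0.0], [0.0, 0.0, -1.0]]
contact_force: [-0.3, -0.1, 0.1]
grip_width: 42.9
grasp_force: 0.0
```

carry_out(rows="40 -27 0 0 0 0 0; 11 -44 0 0 0 0 0; 11 -44 0 0 0 0 0; 11 -44 0 0 0 0 0; 11 -44 0 0 0 0 0")

```text
time_s: 1.8
ee_pos: [514.2, 28.1, 231.4]
tcp_rot: [[0.92, 0.391, 0.0], [0.391, -0.92, 0.0], [0.0, 0.0, -1.0]]
contact_force: [0.8, -0.7, -0.3]
grip_width: 42.9
grasp_force: 0.0
```

carry_out(rows="11 -44 0 0 0 0 0; 11 -44 0 0 0 0 0; 11 -44 0 0 0 0 0; 11 -44 0 0 0 0 0; 11 -44 0 0 0 0 0")

```text
time_s: 2.3
ee_pos: [478.7, 252.2, 231.5]
tcp_rot: [[0.92, 0.391, 0.0], [0.391, -0.92, 0.0], [0.0, 0.0, -1.0]]
contact_force: [0.6, -0.6, 0.8]
grip_width: 42.8
grasp_force: 0.0
```

carry_out(rows="0 0 0 0 0 -0.147 0; 0 0 0 0 0 -0.147 0; 0 0 0 0 0 -0.147 0; 0 0 0 0 0 -0.147 0; 0 0 0 0 0 -0.147 0")

```text
time_s: 2.8
ee_pos: [479.2, 250.5, 231.3]
tcp_rot: [[0.415, 0.91, 0.0], [0.91, -0.415, 0.0], [0.0, 0.0, -1.0]]
contact_force: [-0.3, -0.4, -0.1]
grip_width: 43.0
grasp_force: 0.0
```

carry_out(rows="0 0 0 0 0 -0.147 0; 0 0 0 0 0 -0.147 0; 0 0 0 0 0 -0.147 0; 0 0 0 0 0 -0.147 0; 0 0 0 0 0 -0.147 0")

```text
time_s: 3.3
ee_pos: [479.3, 250.4, 231.3]
tcp_rot: [[-0.302, 0.953, 0.0], [0.953, 0.302, 0.0], [-0.0, 0.0, -1.0]]
contact_force: [0.3, -0.5, -0.4]
grip_width: 42.6
grasp_force: 0.0
```

carry_out(rows="0 0 0 0 0 -0.147 0; 0 0 0 0 0 -0.147 0; 0 0 0 0 0 -0.147 0; 0 0 0 0 0 -0.147 0; 0 0 0 0 0 -0.147 0")

```text
time_s: 3.8
ee_pos: [479.2, 250.4, 231.3]
tcp_rot: [[-0.863, 0.504, -0.0], [0.504, 0.863, 0.0], [0.0, -0.0, -1.0]]
contact_force: [-0.2, 0.0, -0.9]
grip_width: 42.4
grasp_force: 0.0
```

carry_out(rows="0 0 0 0 0 -0.147 0; 0 0 0 0 0 -0.147 0; 0 0 0 0 0 -0.147 0; 0 0 0 0 0 0 0; 0 0 0 0 0 0 0")

```text
time_s: 4.3
ee_pos: [479.3, 250.4, 231.3]
tcp_rot: [[-0.995, 0.098, -0.0], [0.098, 0.995, 0.0], [0.0, 0.0, -1.0]]
contact_force: [-0.4, -0.6, 0.9]
grip_width: 42.6
grasp_force: 0.0
```

```bash
python3 - <<'E'
from h import *
np.set_printoptions(precision=1,suppress=True)
d=grab('wrist');cv2.imwrite('pics/w1.png',cv2.resize(d['img'],(768,576)))
p=cloud(d);np.save('w1.npy',p)
print(d['tool_from_camera'],np.nanmin(p.reshape(-1,3),0),np.nanmax(p.reshape(-1,3),0))
hsv=cv2.cvtColor(d['img'],cv2.COLOR_BGR2HSV);z=p[...,2]
m=(z>22)&(z<48)&(hsv[...,1]>90)&(hsv[...,0]<25)
nn,l,st,c=cv2.connectedComponentsWithStats(m.astype(np.uint8))
for i in range(1,nn):
    if st[i,4]>300:
        q=p[l==i]
        print('wood',st[i])
        for x in range(340,680,20):
            k=np.abs(q[:,0]-x)<4
            if k.sum()>5: print(x,'y %.1f w %.1f z %.1f'%((q[k,1].min()+q[k,1].max())/2,np.ptp(q[k,1]),np.median(q[k,2])))
        print(q.min(0),q.max(0))
E
```

```text
[[   0.    -1.    -0.3   75.5]
 [   1.     0.     0.    -0.3]
 [  -0.    -0.3    1.  -142.4]
 [   0.     0.     0.     1. ]] [ 266.6 -206.5   -4.4] [876.5 632.8 328.6]
wood [ 285   24   22  201 2338]
340 y 307.9 w 13.5 z 37.5
360 y 305.8 w 13.5 z 37.4
380 y 303.1 w 12.6 z 37.4
400 y 301.4 w 12.4 z 37.4
420 y 299.0 w 12.6 z 37.7
440 y 296.7 w 13.1 z 37.5
460 y 294.4 w 12.9 z 37.7
480 y 292.0 w 13.3 z 37.5
500 y 290.0 w 12.3 z 37.6
520 y 287.6 w 12.5 z 37.4
540 y 285.1 w 12.6 z 37.5
[331.3 278.2  29.1] [553.2 314.9  40.1]
wood [ 315   39   52  244 3173]
360 y 369.1 w 13.2 z 37.4
380 y 367.0 w 14.0 z 37.6
400 y 364.1 w 12.7 z 37.3
420 y 362.0 w 13.3 z 37.4
440 y 359.2 w 12.6 z 37.5
460 y 356.7 w 12.2 z 37.3
480 y 354.1 w 12.0 z 37.6
500 y 351.9 w 12.2 z 37.6
520 y 349.5 w 11.8 z 37.7
540 y 346.8 w 12.3 z 37.5
560 y 344.7 w 13.2 z 37.4
580 y 342.6 w 54.5 z 34.9
600 y 351.2 w 32.4 z 34.6
620 y 353.7 w 22.2 z 34.6
640 y 361.7 w 2.5 z 34.8
[350.9 315.4  29.4] [646.2 376.7  40.3]
wood [271 226  33  34 772]
560 y 280.9 w 32.8 z 36.2
580 y 275.5 w 34.7 z 26.5
600 y 278.9 w 23.6 z 36.3
[554.8 258.1  23.8] [602.1 299.8  38.6]
```

View pics/w1.png

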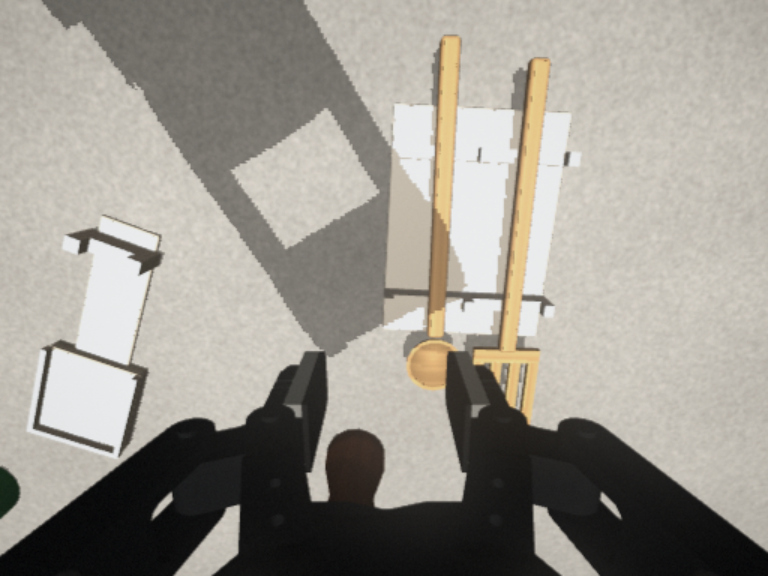

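The wrist view shows the spoon from (450,38) to the bowl at (433,363), and the rest at left with its saddle at (113,245) and dish at (88,400). That puts the spoon origin at (465.5, 293.8) with yaw -0.1135. Its top is at 37.5, which agrees with the side view's 36.7 and the expected 38.

carry_out(rows="18 42 0 0 0 0.015 0; 0 0 40 0 0 0 0; 0 0 40 0 0 0 0; 0 0 40 0 0 0 0; 0 0 20 0 0 0 0")

```text
time_s: 4.85
ee_pos: [463.8, 293.2, 88.4]
tcp_rot: [[-0.994, 0.112, -0.003], [0.112, 0.994, -0.002], [0.003, -0.002, -1.0]]
contact_force: [-0.2, -0.3, 0.1]
grip_width: 42.6
grasp_force: 0.0
```

```bash
python3 - <<'E'
from h import *
np.set_printoptions(precision=2,suppress=True)
o=sensors.get_obs();print(o['ee_pos'],o['q'],o['grip_width'])
d=grab('wrist');cv2.imwrite('pics/w2.png',d['img'])
p=np.load('w1.npy');z=p[...,2];b=(p[...,0]>400)&(p[...,0]<720)&(p[...,1]>-120)&(p[...,1]<100)
q=p[b&(z>3.5)&(z<45)]
r=cv2.minAreaRect(q[:,:2].astype(np.float32))
print(r,cv2.boxPoints(r))
# dish rim and horns
for lo,hi in((3.5,10),(10,18),(18,25.5),(24.5,30),(31,42)):
    s=q[(q[:,2]>lo)&(q[:,2]<hi)];print(lo,hi,len(s),s.mean(0),s.min(0),s.max(0))
# rack plate
k=(np.abs(p[...,0]-465)<25)&(p[...,1]>265)&(p[...,1]<283);print('plate',np.nanmedian(z[k]))
# template fit: outline of rest using points z in 4..45; score vs model height
from scipy.optimize import minimize
def model(x,y):
    h=np.zeros_like(x)
    h[(x>-95)&(x<40)&(abs(y)<25)]=6
    D=(x>35)&(x<125)&(abs(y)<42);h[D]=15
    h[D&((abs(y)>38)|(x>121))]=23
    S=(x>-81)&(x<-69)&(abs(y)<24);h[S]=26
    h[S&(abs(y)>18)]=38
    return h
P=p[b&np.isfinite(z)];best=None
def cost(s):
    c,sn=np.cos(s[2]),np.sin(s[2]);dx,dy=P[:,0]-s[0],P[:,1]-s[1]
    e=np.clip(abs(model(c*dx+sn*dy,-sn*dx+c*dy)-P[:,2]),0,8);return e.mean()
from scipy.optimize import differential_evolution
R=differential_evolution(cost,[(500,570),(-50,30),(-.8,-.2)],popsize=20,seed=0,maxiter=60)
s=R.x;print('rest',s,R.fun,'dish',s[:2]+80*np.array([np.cos(s[2]),np.sin(s[2])]),'saddle',s[:2]-75*np.array([np.cos(s[2]),np.sin(s[2])]))
E
```

```text
[463.84 293.23  88.43] [ 0.51  0.53  1.95  0.    0.66 -0.95] 42.61421077641825
((538.1305541992188, -13.178726196289062), (86.2215347290039, 222.31375122070312), 63.11720275878906) [[ 419.49   -1.37]
 [ 617.78 -101.89]
 [ 656.77  -24.99]
 [ 458.48   75.53]]
3.5 10 3192 [506.95   5.11   5.8 ] [430.21 -57.53   3.5 ] [652.84  59.12   9.99]
10 18 3336 [585.53 -38.43  14.62] [438.9  -94.59  10.01] [655.16  57.81  17.99]
18 25.5 1190 [571.52 -31.71  22.16] [438.85 -99.75  18.  ] [654.79  57.32  25.49]
24.5 30 327 [457.1   27.08  26.07] [438.9  -95.84  24.51] [610.55  58.18  29.99]
31 42 305 [456.8   28.3   36.58] [438.93  -0.07  31.  ] [476.55  57.65  40.02]
plate 302.25188420558703
rest [524.67  -6.86  -0.47] 1.0719338268606178 dish [595.89 -43.29] saddle [457.9  27.3]
```

carry_out(rows="-1.5 1 25 0 0 0 0; 0 0 25 0 0 0 0; 0 0 15 0 0 0 0; 0 0 6 0 0 0 0; 0 0 2 0 0 0 0")

```text
time_s: 5.4
ee_pos: [467.0, 294.8, 18.4]
tcp_rot: [[-0.994, 0.11, -0.0], [0.11, 0.994, -0.0], [0.0, -0.0, -1.0]]
contact_force: [-0.8, -0.6, 0.8]
grip_width: 42.9
grasp_force: 0.0
```

carry_out(rows="0 0 0 0 0 0 1; 0 0 0 0 0 0 1; 0 0 0 0 0 0 1; 0 0 0 0 0 0 1; 0 0 0 0 0 0 1")

```text
time_s: 5.9
ee_pos: [467.5, 295.0, 19.5]
tcp_rot: [[-0.994, 0.109, 0.001], [0.109, 0.994, 0.001], [-0.001, 0.001, -1.0]]
contact_force: [-0.7, -1.1, 7.1]
grip_width: 12.2
grasp_force: 78.1
```

carry_out(rows="0 0 0 0 0 0 1; 0 0 0 0 0 0 1; 0 0 -5 0 0 0 1; 0 0 -10 0 0 0 1; 0 0 -20 0 0 0 1", squeeze=100)

```text
time_s: 6.4
ee_pos: [466.3, 294.4, 53.6]
tcp_rot: [[-0.994, 0.109, -0.001], [0.109, 0.994, -0.001], [0.001, -0.001, -1.0]]
contact_force: [-0.0, -0.0, -0.2]
grip_width: 11.3
grasp_force: 97.8
```

carry_out(rows="0 0 -40 0 0 0 1; 0 0 -40 0 0 0 1; 0 0 -40 0 0 0 1; 0 0 -40 0 0 0 1; 0 0 -30 0 0 0 1")

```text
time_s: 6.9
ee_pos: [467.1, 294.9, 247.1]
tcp_rot: [[-0.994, 0.109, 0.003], [0.109, 0.994, 0.001], [-0.002, 0.002, -1.0]]
contact_force: [0.4, 0.8, -1.3]
grip_width: 11.6
grasp_force: 97.8
```

carry_out(rows="0 0 -20 0 0 0 1; 0 0 0 0 0 0 1")

```text
time_s: 7.1
ee_pos: [468.1, 295.4, 267.2]
tcp_rot: [[-0.994, 0.109, 0.005], [0.109, 0.994, 0.003], [-0.005, 0.003, -1.0]]
contact_force: [0.3, 0.2, -1.2]
grip_width: 11.4
grasp_force: 97.8
```

```bash
cat > held.py <<'E'
from h import *
np.set_printoptions(precision=1,suppress=True)
def held(names=('wrist','side','scene')):
    o=sensors.get_obs();R=o['tcp_rot'];print(o['ee_pos'],'q',np.round(o['q'],2),o['grip_width'],o['grasp_force'],o['contact_force'])
    out={}
    for n in names:
        d=grab(n);p=cloud(d);hsv=cv2.cvtColor(d['img'],cv2.COLOR_BGR2HSV)
        t=(p-o['ee_pos'])@R
        m=(hsv[...,1]>80)&(hsv[...,0]<25)&(hsv[...,2]>60)&(np.abs(t[...,1])<35)&(np.abs(t[...,2])<45)&(np.abs(t[...,0])<170)&(np.abs(t[...,0])>16)
        q=t[m];out[n]=(d,q)
        if len(q)<20: print(n,len(q));continue
        print(n,len(q),'tool-frame min',q.min(0),'max',q.max(0))
        for x in range(-140,150,20):
            k=np.abs(q[:,0]-x)<5
            if k.sum()>4: print('  x',x,'y',np.round([np.percentile(q[k,1],2),np.percentile(q[k,1],98)],1),'z',np.round([np.percentile(q[k,2],2),np.median(q[k,2]),np.percentile(q[k,2],98)],1))
    return o,out
E
python3 - <<'E'
from held import *
o,out=held()
I=[cv2.resize(out[n][0]['img'],(400,300)) for n in ('wrist','side')]
cv2.imwrite('pics/h1.png',np.hstack(I))
E
```

```text
[468.1 295.4 267.2] q [ 0.5  0.3  1.8  0.   1.1 -0.9] 11.447897988432276 97.78931021690369 [ 0.3  0.2 -1.2]
wrist 8648 tool-frame min [-44.4  -7.  -20.9] max [112.7   6.9 -14.2]
  x -40 y [-6.7  6. ] z [-18.9 -17.9 -16.2]
  x -20 y [-6.4  5.8] z [-19.2 -18.  -16.5]
  x 20 y [-6.9  6.2] z [-19.2 -18.1 -15.9]
  x 40 y [-6.6  6.4] z [-19.4 -18.  -15.9]
  x 60 y [-6.8  6.5] z [-19.6 -18.1 -15.7]
  x 80 y [-6.5  6.2] z [-19.5 -18.  -16.2]
  x 100 y [-6.5  6.6] z [-19.6 -18.2 -15.9]
side 399 tool-frame min [-133.9  -25.2  -17.8] max [134.8  22.3  -4.8]
  x -120 y [-24.8  20. ] z [-14.7 -11.   -5.6]
  x -100 y [-22.7  18.5] z [-14.6 -11.6  -6.8]
  x -80 y [-10.2   0.5] z [-16.6 -13.9  -8.9]
  x -60 y [-9.6  2.8] z [-16.  -12.9  -8. ]
  x -40 y [-9.   4.9] z [-15.7 -12.6  -6.8]
  x -20 y [-10.    3.9] z [-16.3 -13.2  -7.7]
  x 20 y [-8.5 -2.8] z [-16.7 -13.2  -9. ]
  x 40 y [-10.7  -0.8] z [-16.3 -14.8  -9.2]
  x 60 y [-11.5  -0.8] z [-16.8 -14.6 -10.6]
  x 80 y [-9.6  1.8] z [-17.2 -13.9  -9.8]
  x 100 y [-10.2   0.8] z [-16.9 -13.8  -8.9]
  x 120 y [-10.5   2.8] z [-17.  -13.4  -8.3]
scene 381 tool-frame min [-136.3  -20.3  -16.8] max [131.5  23.5  -0.5]
  x -140 y [-3.5  4.5] z [-13.9 -13.3 -10.7]
  x -120 y [-20.1  22. ] z [-13.8 -12.4  -4.3]
  x -100 y [-15.8  19.2] z [-14.3  -8.1  -3.1]
  x -80 y [-6.1  5.7] z [-15.2 -14.4 -12.2]
  x -60 y [-5.   3.9] z [-15.6 -15.1 -13.3]
  x -40 y [-4.9  4.6] z [-15.5 -14.8 -13.4]
  x -20 y [-6.  6.] z [-15.5 -14.5 -12.1]
  x 120 y [-5.9  1.3] z [-16.8 -16.  -12.2]
```

View pics/h1.png

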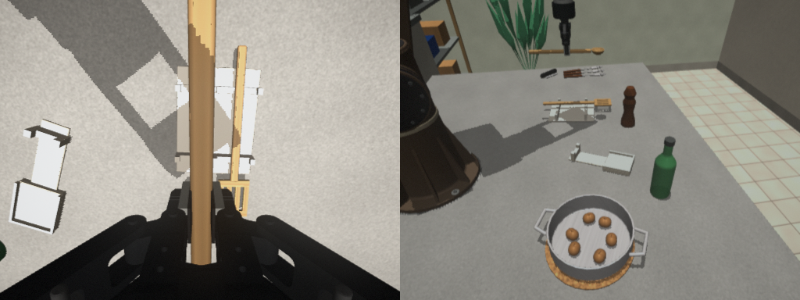

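The spoon is held level and centred, with its handle end at tool x +135 and its tip at about -139. The top face is at tool z -18, so the axis is at -12. Next I'll plan the transit to the pot.

```bash
cat > plan.py <<'E'
from h import *
from scipy.spatial.transform import Rotation as Ro
def pose(psi,a):
    r=np.array([np.cos(psi),np.sin(psi),0]);z=np.array([0,0,1.])
    X=r*np.cos(a)+z*np.sin(a);Z=r*np.sin(a)-z*np.cos(a)
    return np.stack([X,np.cross(Z,X),Z],1)
def tcp_for_tip(T,psi,a,tip=(-139,0,-12)): return np.array(T)-pose(psi,a)@np.array(tip)
def plan(wps,start=None,clo=1,dp=1,dr=.01):
    """wps: (pos,psi,a,n) ; start (psi,a) of the present pose"""
    o=sensors.get_obs();P=np.array(o['ee_pos']);R=np.array(o['tcp_rot']);p0=P.copy();X,Z=R[:,0],R[:,2]
    a0=np.arctan2(X[2],-Z[2]);s0=np.arctan2(X[1],X[0]) if abs(np.cos(a0))>.2 else np.arctan2(Z[1],Z[0])
    if start is not None: s0=start
    rows=[]
    for pos,s1,a1,n in wps:
        pos=np.array(pos,float)
        for i in range(1,n+1):
            f=i/n;tp=p0+(pos-p0)*f;tr=pose(s0+(s1-s0)*f,a0+(a1-a0)*f)
            v=np.round(R.T@(tp-P)/dp)*dp;w=np.round(Ro.from_matrix(R.T@tr).as_rotvec()/dr)*dr
            assert np.linalg.norm(v)<50 and np.linalg.norm(w)<.1499,(v,w)
            P=P+R@v;R=R@Ro.from_rotvec(w).as_matrix()
            rows.append(' '.join('%g'%(x+0) for x in [*v,*w,clo]))
        p0,s0,a0=pos,s1,a1
    for i in range(0,len(rows),5): print('; '.join(rows[i:i+5]))
    print('end',np.round(P,1))
E
python3 - <<'E'
from plan import *
plan([((540,0,267),1.2,0,13),((580,-391,267),-.59,0,13)],start=3.03)
E
```

```text
Traceback (most recent call last):
  File "plan.py", line 19, in plan
    assert np.linalg.norm(v)<50 and np.linalg.norm(w)<.1499,(v,w)
           ^^^^^^^^^^^^^^^^^^^^^^^^^^^^^^^^^^^^^^^^^^^^^^^^
AssertionError: (array([-14., -19.,   0.]), array([-0.  ,  0.  ,  0.15]))
```

```bash
python3 - <<'E'
from plan import *
plan([((540,0,267),1.25,0,15),((580,-391,267),-.59,0,15)],start=3.03)
E
```

```text
-7 -19 0 0 0 0.12 1; -9 -18 -1 0 0 0.12 1; -12 -17 0 0 0 0.12 1; -13 -15 0 0 0 0.12 1; -15 -14 0 0 0 0.12 1
-16 -11 -1 0 0 0.11 1; -18 -10 0 0 0 0.12 1; -19 -8 0 0 0 0.12 1; -19 -5 0 0 0 0.12 1; -20 -3 -1 0 0 0.12 1
-21 -1 0 0 0 0.12 1; -20 2 0 0 0 0.12 1; -19 4 0 0 0 0.12 1; -19 7 -1 0 0 0.11 1; -19 9 0 0 0 0.12 1
-24 10 0 0 0 0.13 1; -22 14 0 0 0 0.12 1; -21 16 0 0 0 0.12 1; -18 19 0 0 0 0.12 1; -16 21 0 0 0 0.13 1
-13 22 0 0 0 0.12 1; -11 24 0 0 0 0.12 1; -7 25 0 0 0 0.12 1; -5 26 0 0 0 0.13 1; -1 26 0 0 0 0.12 1
2 26 0 0 0 0.12 1; 6 26 0 0 0 0.12 1; 8 25 0 0 0 0.13 1; 11 24 0 0 0 0.12 1; 14 22 0 0 0 0.12 1
end [ 579.6 -391.2  267.1]
```

carry_out(rows="-7 -19 0 0 0 0.12 1; -9 -18 0 0 0 0.12 1; -12 -17 0 0 0 0.12 1; -13 -15 0 0 0 0.12 1; -15 -14 0 0 0 0.12 1")

```text
time_s: 7.75
ee_pos: [490.8, 195.2, 262.0]
tcp_rot: [[-0.756, 0.655, -0.002], [0.655, 0.756, -0.001], [0.001, -0.002, -1.0]]
contact_force: [-0.3, 0.0, -1.8]
grip_width: 11.6
grasp_force: 97.8
```

carry_out(rows="-16 -11 0 0 0 0.11 1; -18 -10 0 0 0 0.12 1; -19 -8 0 0 0 0.12 1; -19 -5 0 0 0 0.12 1; -20 -3 0 0 0 0.12 1")

```text
time_s: 8.25
ee_pos: [515.3, 97.8, 262.0]
tcp_rot: [[-0.264, 0.965, -0.002], [0.965, 0.264, -0.0], [0.0, -0.002, -1.0]]
contact_force: [1.2, 0.5, -0.1]
grip_width: 11.7
grasp_force: 97.8
```

carry_out(rows="-21 -1 0 0 0 0.12 1; -20 2 0 0 0 0.12 1; -19 4 0 0 0 0.12 1; -19 7 0 0 0 0.11 1; -19 9 0 0 0 0.12 1")

```text
time_s: 8.75
ee_pos: [540.1, -0.8, 261.9]
tcp_rot: [[0.317, 0.948, -0.002], [0.948, -0.317, 0.0], [-0.001, -0.002, -1.0]]
contact_force: [-0.6, 0.5, -0.8]
grip_width: 12.0
grasp_force: 97.8
```

carry_out(rows="-24 10 0 0 0 0.13 1; -22 14 0 0 0 0.12 1; -21 16 0 0 0 0.12 1; -18 19 0 0 0 0.12 1; -16 21 0 0 0 0.13 1")

```text
time_s: 9.25
ee_pos: [553.4, -131.2, 261.9]
tcp_rot: [[0.809, 0.587, -0.002], [0.587, -0.809, 0.001], [-0.001, -0.002, -1.0]]
contact_force: [0.3, 0.4, 1.2]
grip_width: 11.6
grasp_force: 97.8
```

carry_out(rows="-13 22 0 0 0 0.12 1; -11 24 0 0 0 0.12 1; -7 25 0 0 0 0.12 1; -5 26 0 0 0 0.13 1; -1 26 0 0 0 0.12 1")

```text
time_s: 9.75
ee_pos: [566.1, -260.9, 261.7]
tcp_rot: [[1.0, 0.017, -0.002], [0.017, -1.0, 0.001], [-0.002, -0.001, -1.0]]
contact_force: [0.4, 0.2, -0.3]
grip_width: 11.6
grasp_force: 97.8
```

carry_out(rows="2 26 0 0 0 0.12 1; 6 26 0 0 0 0.12 1; 8 25 0 0 0 0.13 1; 11 24 0 0 0 0.12 1; 14 22 0 0 0 0.12 1")

```text
time_s: 10.25
ee_pos: [579.4, -391.6, 261.5]
tcp_rot: [[0.83, -0.558, -0.002], [-0.558, -0.83, 0.002], [-0.003, -0.0, -1.0]]
contact_force: [0.7, -0.8, -0.3]
grip_width: 11.6
grasp_force: 97.8
```

```bash
python3 - <<'E'
from h import *
from scipy.optimize import least_squares
np.set_printoptions(precision=1,suppress=True)
grab('wrist');d=grab('wrist');o=sensors.get_obs();p=cloud(d);z=p[...,2]
print(o['ee_pos'],o['q'],o['tcp_rot'])
hsv=cv2.cvtColor(d['img'],cv2.COLOR_BGR2HSV)
rr=np.hypot(p[...,0]-465,p[...,1]+314)
m=(z>58)&(z<74)&(rr<115)&(rr>90);q=p[m]
for r0 in (None,102.5):
    f=least_squares(lambda s:np.hypot(q[:,0]-s[0],q[:,1]-s[1])-(s[2] if r0 is None else r0),[465,-314,102],loss='soft_l1');print('pot',f.x,np.median(q[:,2]),len(q))
m=(rr<85)&(hsv[...,1]>90)&(z<50);q=p[m];print('nuts max z',np.percentile(q[:,2],[50,95]));m=(rr<85)&(hsv[...,1]<60)&(z<50);print('floor',np.nanmedian(z[m]))
m2=((rr<95)&(hsv[...,1]>90)&(z>18)&(z<50)).astype(np.uint8);n,l,st,c=cv2.connectedComponentsWithStats(m2)
for i in range(1,n):
    if st[i,4]>40: print('nut',p[l==i].mean(0),st[i,4])
cv2.imwrite('pics/w3.png',d['img'])
E
```

```text
[ 579.4 -393.5  261.2] [-0.6  0.5  1.4 -0.   1.2  1.5] [[ 0.8 -0.6 -0. ]
 [-0.6 -0.8  0. ]
 [-0.   0.  -1. ]]
pot [ 463.1 -316.8  101.4] 65.17982285476756 1062
pot [ 462.3 -316.2  102. ] 65.17982285476756 1062
nuts max z [35.1 39.5]
floor 11.672632785669691
nut [ 519.8 -326.    33.4] 55
nut [ 478.6 -374.9   34.8] 256
nut [ 513.6 -279.2   34.4] 118
```

View pics/w3.png

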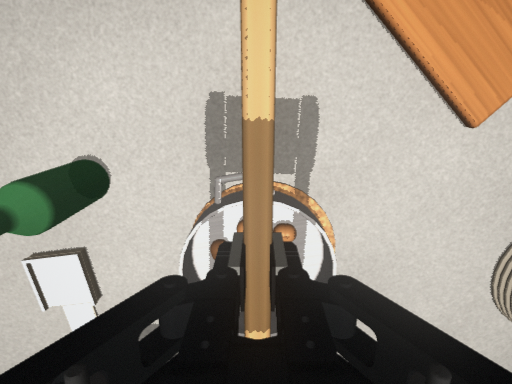

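The pot centre is at (463.5,-316) with its rim at 65 and floor at 11.7. The wrist picture shows the pot around (258,245) and nuts at (218,248) and (287,232). I'll tilt the spoon 62° bowl down and enter in the gap between nuts at azimuth -112°.

```bash
python3 - <<'E'
from plan import *
c=np.array([463.5,-316]);ps=-.59;a=1.08
e=lambda d,z,r=51:[*(c+r*np.array([np.cos(np.radians(d)),np.sin(np.radians(d))])),z]
print(tcp_for_tip(e(-112,17),ps,a))
plan([(tcp_for_tip(e(-112,120),ps,a),ps,a,14)])
E
```

```text
[ 507.62810079 -405.62441354  133.93619479]
-4 4 2 0 0.08 0 1; -4 3 1 0 0.07 0 1; -4 4 1 0 0.08 0 1; -4 3 1 0 0.08 0 1; -4 4 1 0 0.08 0 1
-4 3 0 0 0.07 0 1; -4 4 0 0 0.08 0 1; -4 4 -1 0 0.08 0 1; -4 3 0 0 0.08 0 1; -4 4 -2 0 0.07 0 1
-4 3 -1 0 0.08 0 1; -4 4 -2 0 0.08 0 1; -4 4 -2 0 0.07 0 1; -3 3 -2 0 0.08 0 1
end [ 507.7 -405.5  237.3]
```

carry_out(rows="-4 4 2 0 0.08 0 1; -4 3 1 0 0.07 0 1; -4 4 1 0 0.08 0 1; -4 3 1 0 0.08 0 1; -4 4 1 0 0.08 0 1")

```text
time_s: 10.85
ee_pos: [553.6, -394.4, 253.4]
tcp_rot: [[0.77, -0.553, 0.318], [-0.511, -0.833, -0.211], [0.382, 0.0, -0.924]]
contact_force: [-0.1, 0.4, -1.7]
grip_width: 11.7
grasp_force: 97.8
```

carry_out(rows="-4 3 0 0 0.07 0 1; -4 4 0 0 0.08 0 1; -4 4 -1 0 0.08 0 1; -4 3 0 0 0.08 0 1; -4 4 -2 0 0.07 0 1")

```text
time_s: 11.35
ee_pos: [545.9, -388.2, 248.8]
tcp_rot: [[0.665, -0.533, 0.523], [-0.438, -0.845, -0.305], [0.605, -0.027, -0.796]]
contact_force: [0.8, 1.2, -0.8]
grip_width: 11.6
grasp_force: 97.8
```

carry_out(rows="-4 3 -1 0 0.08 0 1; -4 4 -2 0 0.08 0 1; -4 4 -2 0 0.07 0 1; -3 3 -2 0 0.08 0 1; 0 0 0 0 0 0 1")

```text
time_s: 11.85
ee_pos: [548.7, -372.3, 244.5]
tcp_rot: [[0.628, -0.506, 0.591], [-0.42, -0.86, -0.29], [0.655, -0.066, -0.753]]
contact_force: [-0.2, -0.9, -0.7]
grip_width: 11.7
grasp_force: 97.8
```

```bash
python3 - <<'E'
from held import *
from plan import *
o,out=held(('side','scene'))
P=o['ee_pos'];R=o['tcp_rot'];print(R)
print('tip',P+R@[-139,0,-12])
for n in out:
    q=out[n][1];w=P+q@R.T;i=np.argsort(q[:,0])[:8];print(n,'low end',np.median(w[i],0),np.median(q[i],0))
c=np.array([463.5,-316]);ps=-.59;a=1.08
e=lambda d,z,r=51:[*(c+r*np.array([np.cos(np.radians(d)),np.sin(np.radians(d))])),z]
plan([(tcp_for_tip(e(-112,30),ps,a),ps,a,5),(tcp_for_tip(e(-112,17),ps,a),ps,a,4)],dp=.5)
cv2.imwrite('pics/t1.png',np.hstack([cv2.resize(out[n][0]['img'],(400,300)) for n in out]))
E
```

```text
[ 548.7 -372.3  244.5] q [-0.8  0.3  2.2  1.7  0.2 -0.2] 11.722786991312717 97.84980654716492 [-0.2 -0.9 -0.7]
side 1554 tool-frame min [-135.7  -23.8  -19.3] max [138.9  23.9  -4.7]
  x -120 y [-20.6  18.6] z [-16.7  -9.8  -5.2]
  x -100 y [-18.8  21.1] z [-17.5 -13.2  -6.7]
  x -80 y [-4.2  6.3] z [-18.3 -17.  -11.2]
  x -60 y [-4.   6.6] z [-18.3 -17.2 -10.1]
  x -40 y [-2.9  7. ] z [-18.5 -16.8 -10.3]
  x -20 y [2.1 6.9] z [-17.5 -14.6 -10.3]
  x 20 y [-4.7  7. ] z [-18.5 -17.3  -9.8]
  x 40 y [-5.7  7.2] z [-18.6 -16.6  -9.1]
  x 60 y [-5.8  7.2] z [-19.  -17.   -9.3]
  x 80 y [-4.5  7.4] z [-18.8 -16.9  -9.5]
  x 100 y [-5.   7.4] z [-18.6 -17.3 -10.7]
  x 120 y [-4.5  7.2] z [-18.8 -17.2 -10.2]
  x 140 y [-4.4  6.6] z [-18.2 -15.1  -9.2]
scene 367 tool-frame min [-115.5  -26.4  -18.1] max [138.4   2.1  -5.6]
  x -100 y [-25.4 -10.3] z [-15.7 -10.8  -6.1]
  x -80 y [-9.3 -6.7] z [-15.6 -13.7 -10.6]
  x -60 y [-10.4  -8. ] z [-15.5 -13.1 -10.5]
  x -40 y [-9.2 -6.8] z [-15.2 -13.2 -10.5]
  x -20 y [-10.5  -7. ] z [-16.4 -12.7  -9.8]
  x 20 y [-9.7 -7.1] z [-17.1 -13.8  -9.5]
  x 40 y [-10.3  -6.5] z [-15.8 -13.6 -10.5]
  x 60 y [-9.9 -7.3] z [-15.9 -13.5 -10.9]
  x 80 y [-9.6 -5.9] z [-16.  -13.5 -11. ]
  x 100 y [-11.1  -5.6] z [-17.6 -14.2 -10.8]
  x 120 y [-10.4  -4.6] z [-17.8 -13.7  -9.4]
  x 140 y [-7.9  1.2] z [-17.5 -13.2  -8.8]
[[ 0.6 -0.5  0.6]
 [-0.4 -0.9 -0.3]
 [ 0.7 -0.1 -0.8]]
tip [ 454.3 -310.4  162.5]
side low end [ 455.3 -311.5  169.4] [-132.5   -0.   -16.6]
scene low end [ 482.2 -301.5  180.3] [-113.4  -22.9  -11.1]
-15.5 11 12 -0.09 0.07 0 1; -16 10 11.5 0 0.08 0 1; -17 10.5 10 0 0.07 0 1; -18 10 9 0 0.07 0 1; -18.5 10 8 0 0.08 0 1
-2.5 0 1.5 0 0 0 1; -3 0 1.5 0 0 0 1; -3 0 1.5 0 0 0 1; -3 0 1.5 0 0 0 1
end [ 507.4 -405.6  133.8]
```

View pics/t1.png

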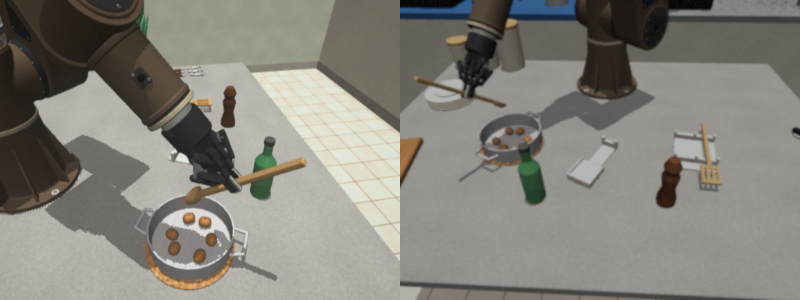

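The tool stopped short because the wrist is passing near its straight position (q5 0.2, q4 turning over to the flipped branch). It's still high above the pot, so I'll keep going with the tilt and check again.

```bash
cat > tilt.py <<'E'
from plan import *
import sys
c=np.array([463.5,-316]);ps=-.59;a=1.08
e=lambda d,z,r=51:[*(c+r*np.array([np.cos(np.radians(d)),np.sin(np.radians(d))])),z]
o=sensors.get_obs();print(np.round(o['q'],2))
plan([(tcp_for_tip(e(-112,120),ps,a),ps,a,int(sys.argv[1]))])
E
python3 tilt.py 10
```

```text
[-0.75  0.28  2.18  1.64  0.19 -0.2 ]
-2 5 -1 -0.09 0.04 0 1; -2 5 0 0 0.03 0 1; -1 5 -1 0 0.04 0 1; -2 5 -1 0 0.04 0 1; -2 5 0 0 0.03 0 1
-1 5 -1 0 0.04 0 1; -2 5 -1 0 0.04 0 1; -2 5 -1 0 0.03 0 1; -1 5 -1 0 0.04 0 1; -2 5 -1 0 0.04 0 1
end [ 507.5 -405.2  237. ]
```

carry_out(rows="-2 5 -1 -0.09 0.04 0 1; -2 5 0 0 0.03 0 1; -1 5 -1 0 0.04 0 1; -2 5 -1 0 0.04 0 1; -2 5 0 0 0.03 0 1")

```text
time_s: 12.45
ee_pos: [539.8, -385.8, 244.6]
tcp_rot: [[0.532, -0.511, 0.675], [-0.368, -0.858, -0.359], [0.763, -0.057, -0.644]]
contact_force: [0.9, 1.3, -1.3]
grip_width: 11.7
grasp_force: 97.9
```

carry_out(rows="-1 5 -1 0 0.04 0 1; -2 5 -1 0 0.04 0 1; -2 5 -1 0 0.03 0 1; -1 5 -1 0 0.04 0 1; -2 5 -1 0 0.04 0 1")

```text
time_s: 12.95
ee_pos: [520.7, -401.7, 240.0]
tcp_rot: [[0.394, -0.509, 0.766], [-0.295, -0.859, -0.419], [0.871, -0.061, -0.488]]
contact_force: [0.7, 0.1, -0.6]
grip_width: 11.4
grasp_force: 97.9
```

```bash
python3 tilt.py 10
```

```text
[-0.89  0.44  2.43  2.66  0.82 -1.36]
-1 1 -1 -0.12 0.01 0 1; 0 1 0 0.01 0 -0.01 1; -1 1 -1 0 0 0 1; -1 1 0 0 0 0 1; 0 1 -1 0.01 0 0 1
-1 1 -1 0 0.01 -0.01 1; -1 1 0 0.01 0 0 1; 0 2 -1 0 0 0 1; -1 1 0 0.01 0 0 1; -1 1 -1 0 0 -0.01 1
end [ 507.3 -405.8  236.7]
```

The tilt worked and the wrist is on the flipped branch. I'll trim the pose, then descend.

carry_out(rows="-1 1 -1 -0.06 0 0 1; -1 1 0 -0.05 0 0 1; -1 2 -1 0 0 0 1; -2 3 -1 0 0 0 1; -2 3 -1 0 0 0 1")

```text
time_s: 13.45
ee_pos: [508.7, -406.9, 235.8]
tcp_rot: [[0.395, -0.591, 0.704], [-0.294, -0.807, -0.512], [0.871, -0.005, -0.492]]
contact_force: [0.6, 0.3, -0.8]
grip_width: 11.7
grasp_force: 98.0
```

```bash
cat > desc.py <<'E'
from plan import *
import sys
c=np.array([463.5,-316]);ps=-.59;a=1.08
e=lambda d,z,r=51:[*(c+r*np.array([np.cos(np.radians(d)),np.sin(np.radians(d))])),z]
o=sensors.get_obs();print(np.round(o['q'],2),'tip',np.round(o['ee_pos']+o['tcp_rot']@[-139,0,-12],1), 'want',e(-112,17))
z1,z2=map(float,sys.argv[1:3])
plan([(tcp_for_tip(e(-112,z1),ps,a),ps,a,5),(tcp_for_tip(e(-112,z2),ps,a),ps,a,5)],dp=.5)
E
python3 desc.py 90 60
```

```text
[-0.81  0.44  2.46  2.92  0.82 -1.51] tip [ 445.4 -360.   120.7] want [np.float64(444.3950637357885), np.float64(-363.28637658290614), 17]
-5 0 2.5 0 0 0 1; -5.5 0 2.5 0.01 0.01 -0.01 1; -5 0 2.5 0.01 0 0 1; -5.5 -0.5 2.5 0.01 0.01 -0.01 1; -5 0 2.5 0 0 0 1
-5.5 0 3 0 0 0 1; -5 0 2.5 0 0 0 1; -5.5 0 3 0 0 0 1; -5 0 3 0 0 0 1; -5.5 0 3 0 0 0 1
end [ 507.9 -405.5  176.8]
```

carry_out(rows="-5 0 2.5 0 0 0 1; -5.5 0 2.5 0.01 0.01 -0.01 1; -5 0 2.5 0.01 0 0 1; -5.5 -0.5 2.5 0.01 0.01 -0.01 1; -5 0 2.5 0 0 0 1")

```text
time_s: 13.95
ee_pos: [506.7, -406.2, 205.9]
tcp_rot: [[0.392, -0.564, 0.727], [-0.268, -0.826, -0.496], [0.88, -0.001, -0.475]]
contact_force: [-0.7, -0.7, -1.4]
grip_width: 11.9
grasp_force: 98.0
```

carry_out(rows="-5.5 0 3 0 0 0 1; -5 0 2.5 0 0 0 1; -5.5 0 3 0 0 0 1; -5 0 3 0 0 0 1; -5.5 0 3 0 0 0 1")

```text
time_s: 14.45
ee_pos: [507.4, -406.0, 176.2]
tcp_rot: [[0.392, -0.563, 0.727], [-0.267, -0.826, -0.496], [0.88, 0.0, -0.475]]
contact_force: [-0.2, -0.1, -0.2]
grip_width: 11.6
grasp_force: 98.0
```

```bash
python3 desc.py 30 17; python3 - <<'E'
from h import *
d=grab('side');I=d['img'][200:384,120:340];cv2.imwrite('pics/d1.png',cv2.resize(I,None,fx=3,fy=3))
E
```

```text
[-0.85  0.64  2.5   2.89  1.07 -1.57] tip [ 444.2 -362.9   59.6] want [np.float64(444.3950637357885), np.float64(-363.28637658290614), 17]
-5 0 3 0 0 0 1; -5.5 0 2.5 0 0 0 1; -5 -0.5 3 0 0 0 1; -5 0 2.5 0.01 0 0 1; -5.5 0 3 0 0 0 1
-2 0 1 0 0 0 1; -2.5 0 1.5 0 0 0 1; -2 0 1 0 0 0 1; -2.5 0 1.5 0 0 0 1; -2.5 0 1 0 0 0 1
end [ 507.6 -405.4  133.7]
```

View pics/d1.png

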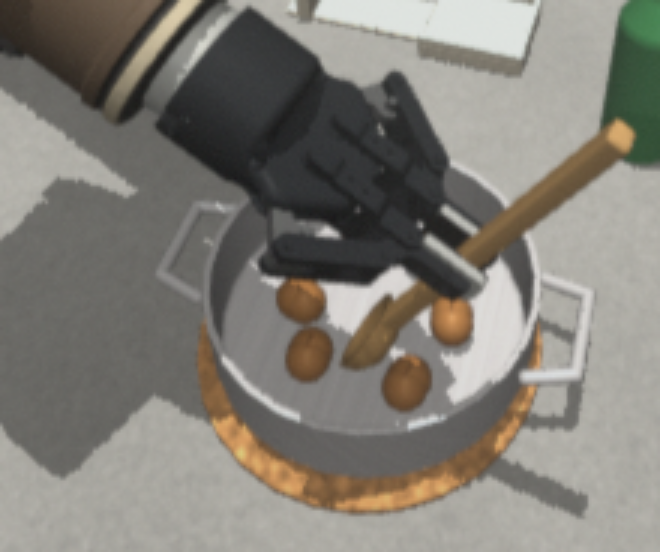

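The spoon is entering the gap between nuts, with its tip at about (350,360) in the crop. q3 is near its 2.67 limit, so I'll fit a quick arm model and check the whole circle before I go on.

```bash
cat > arm.py <<'E'
from plan import *
from scipy.optimize import least_squares
o=sensors.get_obs()
D=[(.48,1.596,(254.214,-598.22,231.297),(0,0,-1)),(.53,1.95,(463.84,293.23,88.43),(0,0,-1)),(.44,2.46,(508.7,-406.9,235.8),(.704,-.512,-.492)),(.28,2.18,(548.7,-372.3,244.5),(.591,-.29,-.753)),(.44,2.43,(520.7,-401.7,240.),(.766,-.419,-.488)),(o['q'][1],o['q'][2],o['ee_pos'],o['tcp_rot'][:,2])]
def res(s):
    d1,a1,L2,L3,d6,off=s;r=[]
    for q2,q3,P,Z in D:
        W=np.array(P)-d6*np.array(Z);f=q2+q3
        r+=[np.hypot(W[0],W[1])-a1-L2*np.sin(q2)-L3*np.sin(f)-off*np.sin(f-np.pi/2),W[2]-d1-L2*np.cos(q2)-L3*np.cos(f)-off*np.cos(f-np.pi/2)]
    return r
f=least_squares(lambda s:np.r_[res(s),np.array([s[1],s[5]])*.02],[450,0,600,550,300,0]);S=f.x
def q23(P,Z):
    g=least_squares(lambda q:[np.hypot(*(np.array(P)-S[4]*np.array(Z))[:2])-S[1]-S[2]*np.sin(q[0])-S[3]*np.sin(q.sum())-S[5]*np.sin(q.sum()-np.pi/2),P[2]-S[4]*Z[2]-S[0]-S[2]*np.cos(q[0])-S[3]*np.cos(q.sum())-S[5]*np.cos(q.sum()-np.pi/2)],[.5,2.4]);return g.x,np.abs(g.fun).max()
if __name__=='__main__':
    print(np.round(S,1),np.round(f.fun,1))
    c=np.array([463.5,-316])
    for a in (.95,1.02,1.08):
      for ps in (-.59,-1.1,-1.6,-2.1,0.,.5):
        qs=[]
        for d in range(0,360,45):
            T=[*(c+51*np.array([np.cos(np.radians(d)),np.sin(np.radians(d))])),17]
            x,er=q23(tcp_for_tip(T,ps,a),pose(ps,a)[:,2]);qs.append([*x,er])
        qs=np.array(qs);print(a,ps,'q2 %.2f..%.2f q3 %.2f..%.2f err %.0f'%(qs[:,0].min(),qs[:,0].max(),qs[:,1].min(),qs[:,1].max(),qs[:,2].max()))
E
python3 arm.py
```

```text
[320.6  -4.4 602.  449.6 375.6 -34.8] [-0.3  0.3 -0.   0.1 -0.8  0.2  1.3 -0.8 -1.6  0.5  1.4 -0.3 -0.1 -0.7]
0.95 -0.59 q2 0.67..0.69 q3 2.34..2.56 err 0
0.95 -1.1 q2 0.67..0.68 q3 2.25..2.46 err 0
0.95 -1.6 q2 0.68..0.72 q3 2.03..2.26 err 0
0.95 -2.1 q2 0.73..0.80 q3 1.78..2.02 err 0
0.95 0.0 q2 0.67..0.69 q3 2.21..2.43 err 0
0.95 0.5 q2 0.69..0.74 q3 1.99..2.21 err 0
1.02 -0.59 q2 0.71..0.77 q3 2.39..2.61 err 0
1.02 -1.1 q2 0.71..0.73 q3 2.28..2.50 err 0
1.02 -1.6 q2 0.71..0.75 q3 2.04..2.27 err 0
1.02 -2.1 q2 0.76..0.83 q3 1.77..2.00 err 0
1.02 0.0 q2 0.71..0.72 q3 2.24..2.46 err 0
1.02 0.5 q2 0.72..0.76 q3 1.99..2.22 err 0
1.08 -0.59 q2 0.76..0.85 q3 2.43..2.65 err 0
1.08 -1.1 q2 0.75..0.78 q3 2.31..2.53 err 0
1.08 -1.6 q2 0.75..0.78 q3 2.05..2.27 err 0
1.08 -2.1 q2 0.79..0.86 q3 1.75..1.99 err 0
1.08 0.0 q2 0.75..0.77 q3 2.26..2.49 err 0
1.08 0.5 q2 0.75..0.79 q3 1.99..2.21 err 0
```

The model fits to about 1 mm, and the present pose would run q3 up to 2.65. I'll ease to a tilt of 1.0 and ψ = -0.75, turning about the tip, then go down.

```bash
python3 - <<'E'
from plan import *
c=np.array([463.5,-316]);ps=-.75;a=1.0
e=lambda d,z,r=51:[*(c+r*np.array([np.cos(np.radians(d)),np.sin(np.radians(d))])),z]
plan([(tcp_for_tip(e(-112,55),ps,a),ps,a,5),(tcp_for_tip(e(-112,30),ps,a),ps,a,5),(tcp_for_tip(e(-112,18),ps,a),ps,a,5)],dp=.5)
E
```

```text
-1 2.5 2.5 -0.03 -0.02 0.01 1; -1 2.5 2.5 -0.02 -0.01 0.02 1; -0.5 2.5 2.5 -0.03 -0.02 0.02 1; -1 2.5 2.5 -0.02 -0.01 0.01 1; -0.5 2.5 2.5 -0.03 -0.02 0.02 1
-4 0 3 0 0 0 1; -4.5 0 2.5 0 0 0 1; -4 0 3 0 0 0 1; -4 0 2.5 0 0 0 1; -4.5 0 3 0 0 0 1
-2 0 1 0 0 0 1; -2 0 1.5 0 0 0 1; -2 0 1.5 0 0 0 1; -2 0 1 0 0 0 1; -2 0 1.5 0 0 0 1
end [ 506.9 -421.3  128.3]
```

carry_out(rows="-1 2.5 2.5 -0.03 -0.02 0.01 1; -1 2.5 2.5 -0.02 -0.01 0.02 1; -0.5 2.5 2.5 -0.03 -0.02 0.02 1; -1 2.5 2.5 -0.02 -0.01 0.01 1; -0.5 2.5 2.5 -0.03 -0.02 0.02 1")

```text
time_s: 15.0
ee_pos: [506.3, -421.3, 166.5]
tcp_rot: [[0.396, -0.683, 0.613], [-0.374, -0.73, -0.572], [0.839, -0.002, -0.544]]
contact_force: [-0.5, -1.1, -1.6]
grip_width: 11.6
grasp_force: 98.0
```

carry_out(rows="-4 0 3 0 0 0 1; -4.5 0 2.5 0 0 0 1; -4 0 3 0 0 0 1; -4 0 2.5 0 0 0 1; -4.5 0 3 0 0 0 1")

```text
time_s: 15.5
ee_pos: [506.5, -421.6, 140.8]
tcp_rot: [[0.396, -0.683, 0.614], [-0.373, -0.731, -0.572], [0.839, -0.002, -0.544]]
contact_force: [-0.4, 1.3, 0.2]
grip_width: 11.9
grasp_force: 98.0
```

carry_out(rows="-2 0 1 0 0 0 1; -2 0 1.5 0 0 0 1; -2 0 1.5 0 0 0 1; -2 0 1 0 0 0 1; -2 0 1.5 0 0 0 1")

```text
time_s: 16.0
ee_pos: [507.0, -421.8, 130.3]
tcp_rot: [[0.395, -0.683, 0.615], [-0.372, -0.731, -0.573], [0.84, -0.002, -0.542]]
contact_force: [-2.8, 1.8, 6.4]
grip_width: 11.8
grasp_force: 98.9
```

```bash
cat > circ.py <<'E'
from plan import *
import sys
np.set_printoptions(precision=1,suppress=True)
c=np.array([463.5,-316]);ps=-.75;a=1.0
d0,n,z=map(float,sys.argv[1:4])
e=lambda d,z,r=51:[*(c+r*np.array([np.cos(np.radians(d)),np.sin(np.radians(d))])),z]
o=sensors.get_obs();t=o['ee_pos']+o['tcp_rot']@[-139,0,-12]
print(np.round(o['q'],2),'tip',t,'r %.1f az %.1f'%(np.hypot(*(t[:2]-c)),np.degrees(np.arctan2(*(t[:2]-c)[::-1]))),o['contact_force'],o['tcp_rot'])
plan([(tcp_for_tip(e(d0+12*i,z),ps,a),ps,a,1) for i in range(1,int(n)+1)],dp=.5)
E
python3 circ.py -112 30 18
```

```text
[-0.7  0.7  2.5  3.2  1.  -1.6] tip [ 444.7 -363.2   20.1] r 50.8 az -111.7 [-2.8  1.8  6.4] [[ 0.4 -0.7  0.6]
 [-0.4 -0.7 -0.6]
 [ 0.8 -0.  -0.5]]
3.5 -5 8.5 0 0 0 1; 4.5 -6.5 7 0 0 0 1; 3.5 -8.5 5.5 0 0 0 1; 2.5 -9.5 4.5 0 0 0 1; 1.5 -10.5 2 0 0 0 1
0.5 -10.5 0.5 0 0 0 1; -1 -10.5 -1.5 0 0 0 1; -2.5 -10 -3 0 0 0 1; -3 -9 -5 0 0 0 1; -4 -7.5 -6.5 0 0 0 1
-5 -5.5 -7.5 0 0 0 1; -5.5 -4 -8 0 0 0 1; -5.5 -1.5 -9 0 0 0 1; -6 0.5 -9 0 0 0 1; -5.5 2.5 -8.5 0 0 0 1
-5 5 -8 0 0 0 1; -4.5 6.5 -7 0 0 0 1; -3.5 8.5 -5.5 0 0 0 1; -2.5 9.5 -4 0 0 0 1; -1.5 10.5 -2.5 0 0 0 1
-0.5 10.5 -0.5 0 0 0 1; 1 10.5 1.5 0 0 0 1; 2 10 3 0 0 0 1; 3 9 5 0 0 0 1; 4.5 7.5 6.5 0 0 0 1
4.5 5.5 7.5 0 0 0 1; 5.5 4 8 0 0 0 1; 6 1.5 9 0 0 0 1; 5.5 -0.5 9 0 0 0 1; 5.5 -2.5 8.5 0 0 0 1
end [ 506.5 -421.3  128.4]
```

Contact of 6 N, most likely a nut against the bowl. I'll start the anticlockwise sweep and watch the forces.

carry_out(rows="5 -5 8 0 0 0 1; 4.5 -6.5 7 0 0 0 1; 3.5 -8.5 5.5 0 0 0 1; 2.5 -9.5 4.5 0 0 0 1; 1.5 -10.5 2 0 0 0 1")

```text
time_s: 16.5
ee_pos: [558.1, -414.4, 130.0]
tcp_rot: [[0.395, -0.683, 0.615], [-0.372, -0.73, -0.573], [0.84, -0.002, -0.542]]
contact_force: [-2.5, -0.1, 4.8]
grip_width: 11.9
grasp_force: 99.1
```

carry_out(rows="0.5 -10.5 0.5 0 0 0 1; -1 -10.5 -1.5 0 0 0 1; -2.5 -10 -3 0 0 0 1; -3 -9 -5 0 0 0 1; -4 -7.5 -6.5 0 0 0 1")

```text
time_s: 17.0
ee_pos: [577.3, -366.9, 130.9]
tcp_rot: [[0.394, -0.683, 0.615], [-0.371, -0.731, -0.573], [0.841, -0.003, -0.541]]
contact_force: [-1.9, -0.2, 8.4]
grip_width: 11.5
grasp_force: 99.6
```

```bash
python3 circ.py 8 20 17.5; python3 - <<'E'
from held import *
o,out=held(('side',))
d=out['side'][0];cv2.imwrite('pics/d2.png',cv2.resize(d['img'][200:384,120:340],None,fx=3,fy=3))
E
```

```text
[-0.5  0.7  2.4  3.4  0.9 -1.6] tip [ 515.2 -308.5   20.4] r 52.2 az 8.3 [-1.9 -0.2  8.4] [[ 0.4 -0.7  0.6]
 [-0.4 -0.7 -0.6]
 [ 0.8 -0.  -0.5]]
-7.5 -5 -6.5 0 0 0 1; -5.5 -4 -8.5 0 0 0 1; -5.5 -1.5 -8.5 0 0 0 1; -6 0.5 -9 0 0 0 1; -5.5 3 -9 0 0 0 1
-5 4.5 -8 0 0 0 1; -4.5 7 -7 0 0 0 1; -3.5 8 -5.5 0 0 0 1; -3 9.5 -4 0 0 0 1; -1.5 10.5 -2.5 0 0 0 1
0 10.5 -0.5 0 0 0 1; 1 10.5 1.5 0 0 0 1; 2 10 3.5 0 0 0 1; 3 9 4.5 0 0 0 1; 4 7.5 6.5 0 0 0 1
5 6 7.5 0 0 0 1; 5.5 3.5 8.5 0 0 0 1; 5.5 2 8.5 0 0 0 1; 6 -1 9 0 0 0 1; 5.5 -2.5 9 0 0 0 1
end [ 506.8 -421.5  127.9]
[ 577.3 -366.9  130.9] q [-0.5  0.7  2.4  3.4  0.9 -1.6] 11.49159864273712 99.61031556129456 [-1.9 -0.2  8.4]
side 1063 tool-frame min [-150.6  -19.4  -44.9] max [134.4  24.1  44.7]
  x -120 y [-17.5  12.7] z [-43.8 -21.2   6.5]
  x -100 y [-4.5 22.4] z [-41.5 -34.6  42.9]
  x -80 y [-2.6  7.5] z [-37.6 -35.8 -29.8]
  x -60 y [-0.5  7.7] z [-33.2 -30.5 -24.9]
  x -40 y [-3.2  7.4] z [-29.1 -25.6 -18.1]
  x 20 y [-6.3  6.7] z [-14.3 -12.2  -5. ]
  x 40 y [-4.5  6.6] z [-10.1  -7.7  -0.9]
  x 60 y [-4.2  6.7] z [-5.2 -2.7  3.9]
  x 80 y [-5.7  6.6] z [-0.6  1.8  8.9]
  x 100 y [-5.4  6.2] z [ 4.4  7.1 13.3]
  x 120 y [-5.8  6.9] z [ 9.  11.  17.7]
```

View pics/d2.png

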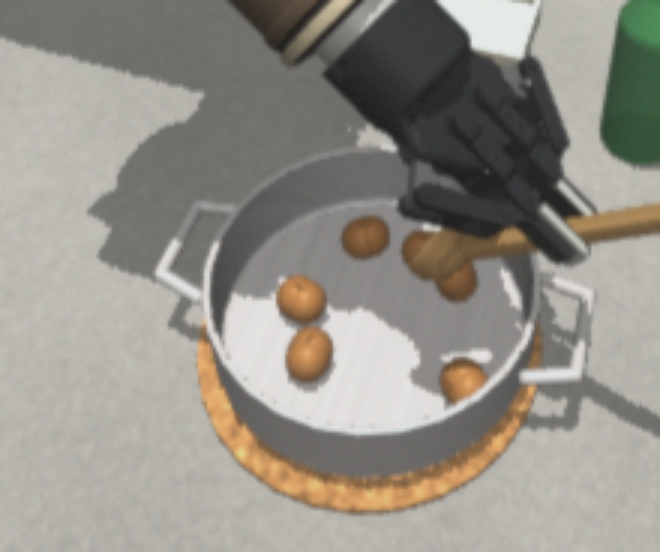

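The spoon has pitched about 13° in the pads, bowl up, because it came down on a nut. The picture shows the bowl at (430,255) riding on two nuts. I'll lift it clear, re-aim with the measured pitch and a firmer squeeze, and come down in a free spot. First I'll check joint feasibility with a full model.

```bash
cat > ik.py <<'E'
from plan import *
S=[320.6,-4.4,602.,449.6,375.6,-34.8]
from scipy.optimize import least_squares
lo=np.array([-2.75,-.82,.23,-1.56,.09,-2.92]);hi=np.array([2.75,2.05,2.67,4.7,2.69,2.92])
def ik(P,R):
    W=np.array(P)-S[4]*R[:,2];q1=np.arctan2(W[1],W[0]);r=np.hypot(W[0],W[1])
    g=least_squares(lambda q:[r-S[1]-S[2]*np.sin(q[0])-S[3]*np.sin(q.sum())-S[5]*np.sin(q.sum()-np.pi/2),W[2]-S[0]-S[2]*np.cos(q[0])-S[3]*np.cos(q.sum())-S[5]*np.cos(q.sum()-np.pi/2)],[.5,2.3]).x
    M=(Ro.from_euler('ZY',[q1,g.sum()]).inv()*Ro.from_matrix(R)*Ro.from_euler('Z',-np.pi/2)).as_euler('ZYZ')
    sols=[]
    for m in (M,np.array([M[0]+np.pi,-M[1],M[2]+np.pi])):
        m=m.copy()
        if m[1]<0: continue
        m[0]=(m[0]+1.56)%(2*np.pi)-1.56
        m[2]=(m[2]+np.pi)%(2*np.pi)-np.pi
        sols.append(np.r_[q1,g,m])
    return sols[0]
E
python3 - <<'E'
from ik import *
np.set_printoptions(precision=2,suppress=True)
o=sensors.get_obs();print(o['q'],ik(o['ee_pos'],o['tcp_rot']))
c=np.array([463.5,-316]);tip=(-135.3,0,-43.1)
for A in (1.23,1.3):
  for ps in (-.75,-1.1,-1.4,-1.7,-2,-.3,0.,.3):
    Q=[]
    for d in range(0,360,30):
        T=[*(c+50*np.array([np.cos(np.radians(d)),np.sin(np.radians(d))])),19]
        Q.append(ik(tcp_for_tip(T,ps,A,tip),pose(ps,A)))
    Q=np.array(Q);print(A,ps,'min margins',np.minimum(Q-lo,hi-Q).min(0),'mean',Q.mean(0), 'tcpz',tcp_for_tip(T,ps,A,tip)[2])
E
```

```text
[-0.49  0.69  2.38  3.41  0.93 -1.59] [-0.41  0.69  2.38  3.5   0.93 -1.6 ]
1.23 -0.75 min margins [2.12 1.   0.02 1.13 0.92 1.39] mean [-0.46  0.97  2.54  3.41  1.57 -1.47] tcpz 132.1130888622926
1.23 -1.1 min margins [2.39 1.1  0.14 0.59 1.17 1.39] mean [-0.22  0.91  2.42  3.98  1.35 -1.42] tcpz 132.1130888622926
1.23 -1.4 min margins [2.51 1.16 0.29 0.16 1.11 1.24] mean [-0.12  0.88  2.27  4.42  1.23 -1.57] tcpz 132.1130888622926
1.23 -1.7 min margins [ 2.55  1.16  0.46 -0.01  1.13  1.06] mean [-0.1   0.88  2.09  0.09  1.24 -1.75] tcpz 132.1130888622926
1.23 -2 min margins [2.54 1.12 0.64 0.3  1.21 0.94] mean [-0.12  0.9   1.91 -1.18  1.34 -1.89] tcpz 132.1130888622926
1.23 -0.3 min margins [1.74 1.04 0.06 1.93 1.03 1.08] mean [-0.85  0.94  2.5   2.62  1.49 -1.73] tcpz 132.1130888622926
1.23 0.0 min margins [1.6  1.12 0.18 2.41 1.14 1.11] mean [-1.02  0.9   2.38  2.16  1.3  -1.68] tcpz 132.1130888622926
1.23 0.3 min margins [1.55 1.17 0.35 2.85 1.11 1.28] mean [-1.09  0.87  2.21  1.73  1.22 -1.51] tcpz 132.1130888622926
1.3 -0.75 min margins [ 2.13  0.89 -0.01  1.09  0.73  1.41] m
[... 199 characters left out ...]
rgins [2.55 1.11 0.29 0.14 1.19 1.28] mean [-0.09  0.92  2.27  4.44  1.31 -1.52] tcpz 137.8402229732265
1.3 -1.7 min margins [ 2.58  1.13  0.47 -0.02  1.21  1.1 ] mean [-0.07  0.92  2.08 -0.42  1.31 -1.72] tcpz 137.8402229732265
1.3 -2 min margins [2.57 1.09 0.66 0.3  1.23 0.97] mean [-0.1   0.94  1.89 -1.18  1.41 -1.87] tcpz 137.8402229732265
1.3 -0.3 min margins [1.7  0.94 0.04 1.96 0.87 1.  ] mean [-0.88  1.02  2.52  2.58  1.63 -1.78] tcpz 137.8402229732265
1.3 0.0 min margins [1.56 1.06 0.17 2.44 1.2  1.04] mean [-1.05  0.95  2.39  2.12  1.4  -1.74] tcpz 137.8402229732265
1.3 0.3 min margins [1.52 1.12 0.35 2.87 1.19 1.24] mean [-1.12  0.92  2.21  1.71  1.3  -1.56] tcpz 137.8402229732265
```

carry_out(rows="-12 0 -8 0 0 0 1; -21 0 -14 0 0 0 1; -21 0 -14 0 0 0 1; -21 0 -14 0 0 0 1; -15 0 -10 0 0 0 1", squeeze=120)

```text
time_s: 17.55
ee_pos: [506.9, -301.1, 90.5]
tcp_rot: [[0.386, -0.684, 0.619], [-0.367, -0.73, -0.577], [0.847, -0.004, -0.532]]
contact_force: [16.2, -22.0, 21.4]
grip_width: 11.3
grasp_force: 124.3
```

I got the sign of that lift wrong and the spoon is pressing on something, with forces around 35 N. I'll measure first, then back off.

```bash
cat > potck.py <<'E'
from held import *
from scipy.optimize import least_squares
def pot():
    for n in ('side','scene'):
        d=grab(n);p=cloud(d);z=p[...,2];rr=np.hypot(p[...,0]-463.5,p[...,1]+316);hsv=cv2.cvtColor(d['img'],cv2.COLOR_BGR2HSV)
        m=(z>60)&(z<70)&(rr<125)&(rr>80)&(hsv[...,1]<60)&(hsv[...,2]>60);q=p[m]
        f=least_squares(lambda s:np.hypot(q[:,0]-s[0],q[:,1]-s[1])-102.3,[463.5,-316],loss='soft_l1',f_scale=2);print(n,'pot',f.x,'z',np.percentile(q[:,2],[10,90]),len(q))
        if n=='side':
            m=((rr<97)&(hsv[...,1]>90)&(hsv[...,0]<25)&(z>14)&(z<46)).astype(np.uint8);k,l,st,_=cv2.connectedComponentsWithStats(m)
            for i in range(1,k):
                if st[i,4]>25: w=p[l==i];print('  nut/wood',np.median(w,0),st[i,4],np.ptp(w,0))
def line(o,q):
    k=(q[:,0]>20)&(np.abs(q[:,1])<8)&(np.abs(q[:,2])<40)
    b=np.polyfit(q[k,0],q[k,2],1);r=np.abs(np.polyval(b,q[:,0])-q[:,2]);k&=r<6;b=np.polyfit(q[k,0],q[k,2],1);print('pitch slope %.3f z0 %.1f'%tuple(b),k.sum(),'handle end x',q[k,0].max())
E
python3 - <<'E'
from potck import *
o,out=held(('side',));line(o,out['side'][1]);pot()
E
```

```text
[ 506.9 -301.1   90.5] q [-0.4  0.9  2.6  3.4  1.3 -1.5] 11.336486090734876 124.27382164634764 [ 16.2 -22.   21.4]
side 502 tool-frame min [-84.1 -25.8 -37.5] max [85.4 33.6 45. ]
  x -80 y [-25.7 -22.5] z [-17.2 -12.   -6.7]
  x -60 y [-15.9   9. ] z [-1.1  8.8 26.4]
  x 20 y [-5.6  6.4] z [-5.8 -1.6  4.6]
  x 40 y [-6.2  6. ] z [ 8.1 12.8 20.9]
  x 60 y [-7.3  6.5] z [22.7 27.9 36.8]
  x 80 y [-7.1  4.9] z [37.6 41.6 44.5]
pitch slope 0.732 z0 -16.4 257 handle end x 78.7965905362961
side pot [ 455.9 -288.7] z [61.9 66.9] 510
  nut/wood [ 487.9 -282.6   36.7] 156 [29.2 22.9 15.8]
  nut/wood [ 407.1 -289.7   36.4] 171 [27.8 26.5 16.8]
  nut/wood [ 421.5 -327.2   36.2] 186 [24.2 29.2 17.4]
  nut/wood [ 502.6 -344.8   37.6] 166 [27.8 25.4 18. ]
scene pot [ 457.4 -284.8] z [60.8 65.5] 159
```

The wrong-way move shoved the pot about 29 mm toward +y and pitched the spoon further in the pads. I'll back off, then lift straight up. The lift is tool +x and -z, checked against the pose matrix.

carry_out(rows="3 0 5 0 0 0 1; 3 0 5 0 0 0 1; 4 0 -2 0 0 0 1; 8 0 -5 0 0 0 1; 10 0 -6 0 0 0 1")

```text
time_s: 18.2
ee_pos: [512.9, -307.4, 111.7]
tcp_rot: [[0.397, -0.683, 0.614], [-0.373, -0.731, -0.572], [0.839, -0.002, -0.544]]
contact_force: [0.7, 0.1, -0.8]
grip_width: 11.0
grasp_force: 125.1
```

carry_out(rows="17 0 -11 0 0 0 1; 17 0 -11 0 0 0 1; 17 0 -11 0 0 0 1; 17 0 -11 0 0 0 1; 17 0 -11 0 0 0 1")

```text
time_s: 18.7
ee_pos: [512.6, -307.5, 213.9]
tcp_rot: [[0.396, -0.683, 0.614], [-0.373, -0.731, -0.572], [0.839, -0.002, -0.544]]
contact_force: [0.2, -0.1, -1.1]
grip_width: 11.2
grasp_force: 125.1
```

carry_out(rows="17 0 -11 0 0 0 1; 17 0 -11 0 0 0 1; 0 0 0 0 0 0 1")

```text
time_s: 19.0
ee_pos: [513.5, -308.0, 256.7]
tcp_rot: [[0.392, -0.683, 0.617], [-0.371, -0.731, -0.573], [0.842, -0.004, -0.54]]
contact_force: [-0.8, 0.1, 0.9]
grip_width: 11.2
grasp_force: 125.3
```

```bash
python3 - <<'E'
from potck import *
o,out=held(('side',));line(o,out['side'][1]);print(o['tcp_rot']);pot()
d=grab('side');p=cloud(d);hsv=cv2.cvtColor(d['img'],cv2.COLOR_BGR2HSV);m=(p[...,2]>2)&(p[...,2]<10)&(hsv[...,1]>90)&(np.hypot(p[...,0]-463,p[...,1]+310)<140)
q=p[m];f=least_squares(lambda s:np.hypot(q[:,0]-s[0],q[:,1]-s[1])-112,[463,-310]) if len(q)>30 else None
print('cork pts',len(q),q.min(0),q.max(0))
E
```

```text
[ 513.5 -308.   256.7] q [-0.4  0.3  2.5  3.6  0.7 -1.7] 11.17030558937227 125.28156122386235 [-0.8  0.1  0.9]
side 481 tool-frame min [-42.   -7.8 -44.1] max [82.6  7.4 44.9]
  x -40 y [5.  7.4] z [-44.1 -41.8 -37.4]
  x -20 y [5.3 7.1] z [-33.4 -30.1 -26.9]
  x 20 y [-5.8  6.8] z [-6.1 -0.9  7.2]
  x 40 y [-6.4  6.5] z [ 9.  14.7 23.7]
  x 60 y [-4.7  6.3] z [24.6 30.6 39.9]
  x 80 y [-6.   5.5] z [39.9 42.8 44.8]
pitch slope 0.747 z0 -15.1 334 handle end x 75.15920846906126
[[ 0.4 -0.7  0.6]
 [-0.4 -0.7 -0.6]
 [ 0.8 -0.  -0.5]]
side pot [ 455.8 -288.6] z [61.8 66.9] 555
  nut/wood [ 488.1 -259.5   35.6] 282 [37.6 52.7 17.9]
  nut/wood [ 408.6 -287.3   35.9] 177 [29.7 27.2 15.9]
  nut/wood [ 519.1 -330.2   36.5] 164 [28.9 26.4 16.5]
  nut/wood [ 420.5 -326.9   36.4] 189 [25.8 30.7 15.5]
scene pot [ 457.6 -284.7] z [61.1 65.8] 237
cork pts 3149 [ 349.2 -432.9    2.5] [ 569.9 -291.5    9.7]
```

The pot sits level but about 29 mm off, and the trivet hasn't moved. The spoon is now pitched 0.64 in the pads. My plan:
1. Straighten the spoon by pressing its tail gently on free table near (520,140).
2. Come back and ease the pot home with the spoon.
3. Stir.

```bash
python3 - <<'E'
from plan import *
plan([((500,-250,310),-.75,1.0,5),((500,-60,320),-.3,.5,10),((520,140,300),0,0,10)],start=-.75)
E
```

```text
4 -7 -14 0 0 0 1; 5 -6 -15 0 0 0 1; 4 -7 -14 0 0 0 1; 4 -7 -15 0 0 0 1; 5 -7 -14 0 0.01 0 1
-6 -14 -11 0.04 -0.05 -0.03 1; -7 -14 -11 0.03 -0.05 -0.02 1; -6 -15 -10 0.04 -0.05 -0.03 1; -7 -16 -9 0.03 -0.05 -0.03 1; -6 -16 -8 0.03 -0.05 -0.04 1
-6 -16 -7 0.03 -0.05 -0.03 1; -6 -17 -7 0.03 -0.05 -0.03 1; -6 -17 -5 0.03 -0.05 -0.04 1; -6 -18 -5 0.02 -0.05 -0.04 1; -4 -17 -5 0.02 -0.05 -0.04 1
-5 -20 0 0.02 -0.05 -0.02 1; -4 -20 0 0.01 -0.05 -0.03 1; -3 -20 1 0.01 -0.05 -0.03 1; -3 -20 1 0.01 -0.05 -0.03 1; -2 -20 2 0.01 -0.05 -0.03 1
-1 -20 1 0.01 -0.05 -0.03 1; -1 -20 2 0 -0.05 -0.03 1; 0 -20 2 0.01 -0.05 -0.03 1; 0 -20 2 0 -0.05 -0.02 1; 2 -20 2 0 -0.05 -0.03 1
end [520.3 139.7 300.4]
```

carry_out(rows="4 -7 -14 0 0 0 1; 5 -6 -15 0 0 0 1; 4 -7 -14 0 0 0 1; 4 -7 -15 0 0 0 1; 5 -7 -14 0 0.01 0 1")

```text
time_s: 19.7
ee_pos: [500.1, -249.6, 310.1]
tcp_rot: [[0.392, -0.683, 0.617], [-0.367, -0.73, -0.576], [0.844, -0.001, -0.537]]
contact_force: [0.0, -0.3, 0.0]
grip_width: 11.1
grasp_force: 125.4
```

carry_out(rows="-6 -14 -11 0.04 -0.05 -0.03 1; -7 -14 -11 0.03 -0.05 -0.02 1; -6 -15 -10 0.04 -0.05 -0.03 1; -7 -16 -9 0.03 -0.05 -0.03 1; -6 -16 -8 0.03 -0.05 -0.04 1")

```text
time_s: 20.2
ee_pos: [498.7, -170.0, 306.2]
tcp_rot: [[0.612, -0.509, 0.605], [-0.356, -0.861, -0.365], [0.706, 0.008, -0.708]]
contact_force: [-3.4, 0.2, -3.9]
grip_width: 11.1
grasp_force: 125.2
```

carry_out(rows="-6 -16 -7 0.03 -0.05 -0.03 1; -6 -17 -7 0.03 -0.05 -0.03 1; -6 -17 -5 0.03 -0.05 -0.04 1; -6 -18 -5 0.02 -0.05 -0.04 1; -4 -17 -5 0.02 -0.05 -0.04 1")

```text
time_s: 20.7
ee_pos: [498.0, -62.0, 230.7]
tcp_rot: [[0.764, -0.322, 0.559], [-0.253, -0.947, -0.2], [0.594, 0.011, -0.804]]
contact_force: [0.6, -0.5, -0.6]
grip_width: 10.9
grasp_force: 125.1
```

carry_out(rows="-5 -20 0 0.02 -0.05 -0.02 1; -4 -20 0 0.01 -0.05 -0.03 1; -3 -20 1 0.01 -0.05 -0.03 1; -3 -20 1 0.01 -0.05 -0.03 1; -2 -20 2 0.01 -0.05 -0.03 1")

```text
time_s: 21.2
ee_pos: [500.2, 25.4, 149.9]
tcp_rot: [[0.876, -0.16, 0.455], [-0.136, -0.987, -0.086], [0.463, 0.013, -0.886]]
contact_force: [0.4, 1.0, -0.7]
grip_width: 10.6
grasp_force: 125.0
```

carry_out(rows="-1 -20 1 0.01 -0.05 -0.03 1; -1 -20 2 0 -0.05 -0.03 1; 0 -20 2 0.01 -0.05 -0.03 1; 0 -20 2 0 -0.05 -0.02 1; 2 -20 2 0 -0.05 -0.03 1")

```text
time_s: 21.7
ee_pos: [488.9, 105.3, 68.8]
tcp_rot: [[0.943, -0.006, 0.334], [0.001, -1.0, -0.023], [0.334, 0.022, -0.942]]
contact_force: [0.4, -0.5, -1.2]
grip_width: 11.4
grasp_force: 125.0
```

```bash
python3 - <<'E'
from potck import *
from ik import *
o=sensors.get_obs();print(np.round(o['q'],2),ik(o['ee_pos'],o['tcp_rot']))
X,Z=o['tcp_rot'][:,0],o['tcp_rot'][:,2];print('A',np.arctan2(X[2],-Z[2]),'psi',np.arctan2(X[1],X[0]))
for A in (0,-.3,-.6,-.9):
  for z in (60,90,120): print(A,z,ik((520,140,z),pose(0,A)))
plan([((520,140,250),0,0,10)])
E
```

```text
[ 0.2  0.5  2.4  4.7  0.1 -2.9] [ 0.3  0.5  2.3 -1.4  0.1 -3. ]
A 0.340832495385332 psi 0.0014216450669812804
0 60 [0.3 0.6 2.  0.  0.6 1.8]
0 90 [0.3 0.5 2.  0.  0.7 1.8]
0 120 [0.3 0.5 2.  0.  0.7 1.8]
-0.3 60 [0.2 0.7 1.7 0.1 1.  1.7]
-0.3 90 [0.2 0.7 1.7 0.1 1.1 1.7]
-0.3 120 [0.2 0.6 1.7 0.1 1.1 1.7]
-0.6 60 [0.2 0.9 1.5 0.1 1.4 1.7]
-0.6 90 [0.2 0.8 1.5 0.1 1.4 1.7]
-0.6 120 [0.2 0.8 1.5 0.1 1.5 1.7]
-0.9 60 [0.2 1.  1.3 0.1 1.7 1.7]
-0.9 90 [0.2 1.  1.3 0.1 1.8 1.7]
-0.9 120 [0.2 1.  1.3 0.1 1.8 1.7]
9 -3 -16 0.02 -0.03 0 1; 9 -3 -16 0 -0.04 0 1; 7 -4 -17 0 -0.03 0 1; 8 -3 -17 0 -0.04 0 1; 6 -4 -17 0 -0.03 0 1
6 -3 -17 0 -0.03 0 1; 6 -4 -18 0 -0.04 0 1; 5 -3 -18 0 -0.03 0 1; 4 -3 -18 0 -0.04 0 1; 4 -4 -18 0 -0.03 0 1
end [519.9 140.2 250.4]
```

The wrist went the wrong way round its singularity and is now at the q4 and q6 limits, with the tool low but touching nothing. I'll plan the unwind with the joint model, keeping away from the singularity.

```bash
cat > chk.py <<'E'
from ik import *
def chk(wps,start):
    """print joints along waypoints, worst joint step per row as share of the cap"""
    o=sensors.get_obs();p0=o['ee_pos'];X,Z=o['tcp_rot'][:,0],o['tcp_rot'][:,2];a0=np.arctan2(X[2],-Z[2]);s0=start;qp=np.array(o['q']);cap=np.array([1.89,1.89,2.39,3.01,3.01,3.01])*.07
    for pos,s1,a1,n in wps:
        w=0;pos=np.array(pos,float);mg=9
        for i in range(1,n+1):
            f=i/n;q=ik(p0+(pos-p0)*f,pose(s0+(s1-s0)*f,a0+(a1-a0)*f))
            for j in (3,5): q[j]+=2*np.pi*np.round((qp[j]-q[j])/(2*np.pi))
            w=max(w,np.max(np.abs(q-qp)/cap));mg=min(mg,np.min(np.minimum(q-lo,hi-q)));qp=q
        p0,s0,a0=pos,s1,a1;print(np.round(q,2),'step share %.2f margin %.2f'%(w,mg))
E
python3 - <<'E'
from chk import *
W=[((489,105,150),0,.5,5),((489,90,240),0,.8,6),((489,90,260),1.2,.8,12),((520,140,260),1.2,.3,8),((520,140,250),1.2,0,6),((520,140,250),0,0,10)]
chk(W,0.);plan(W,0.)
E
```

```text
[ 0.33  0.28  2.41  4.55  0.16 -2.69] step share 0.51 margin 0.01
[ 0.39  0.12  2.56  3.92  0.4  -2.03] step share 1.01 margin 0.10
[-0.39  0.3   2.18  1.02  1.   -0.75] step share 2.26 margin 0.10
[0.08 0.23 1.95 0.36 0.86 0.22] step share 0.62 margin 0.51
[0.26 0.31 1.83 0.   1.01 0.63] step share 0.38 margin 0.74
[0.26 0.31 1.83 0.   1.01 1.83] step share 0.57 margin 0.84
5 0 -15 0.02 0.03 0 1; 6 1 -15 0 0.03 0 1; 7 0 -15 0 0.04 0 1; 7 0 -15 0 0.03 0 1; 7 0 -15 0 0.03 0 1
7 2 -13 0 0.05 0 1; 8 3 -12 0 0.05 0 1; 9 3 -13 0 0.05 0 1; 9 2 -12 0 0.05 0 1; 9 3 -11 0 0.05 0 1
11 2 -11 0 0.05 0 1; 1 0 -1 0.07 0 -0.07 1; 1 0 -2 0.08 0 -0.07 1; 1 0 -1 0.07 0 -0.07 1; 1 0 -1 0.07 0 -0.07 1
2 0 -1 0.07 0 -0.07 1; 1 0 -1 0.07 0 -0.07 1; 1 0 -1 0.07 0 -0.06 1; 1 0 -2 0.08 0 -0.07 1; 1 0 -1 0.07 0 -0.07 1
1 0 -1 0.07 0 -0.07 1; 2 0 -1 0.07 0 -0.07 1; 1 0 -1 0.07 0 -0.07 1; 5 1 5 0 -0.06 0 1; 5 2 5 0 -0.07 0 1
6 1 4 0 -0.06 0 1; 6 1 4 0 -0.06 0 1; 6 2 4 0 -0.06 0 1; 6 1 4 0 -0.07 0 1; 7 1 3 0 -0.06 0 1
7 2 2 0 -0.06 0 1; -1 0 2 0 -0.05 0 1; 0 0 1 0 -0.05 0 1; -1 0 2 0 -0.05 0 1; 0 0 2 0 -0.05 0 1
0 0 1 0 -0.05 0 1; 0 0 2 0 -0.05 0 1; 0 0 0 0 0 0.12 1; 0 0 0 0 0 0.12 1; 0 0 0 0 0 0.12 1
0 0 0 0 0 0.12 1; 0 0 0 0 0 0.12 1; 0 0 0 0 0 0.12 1; 0 0 0 0 0 0.12 1; 0 0 0 0 0 0.12 1
0 0 0 0 0 0.12 1; 0 0 0 0 0 0.12 1
end [520.3 140.  250. ]
```

```bash
python3 - <<'E'
from chk import *
for x in (520,570):
  for A in (.8,.95):
    print(x,A);W=[((x-10,105,150),0,.5,6),((x,90,220),0,A,8),((x,90,230),1.2,A,15),((500,150,240),.9,.3,8),((500,150,200),.6,0,6)];chk(W,0.)
W=[((560,105,150),0,.5,6),((570,90,220),0,.95,8),((570,90,230),1.2,.95,15),((500,150,240),.9,.3,9),((500,150,200),.6,0,7)];chk(W,0.);plan(W,0.)
E
```

```text
520 0.8
[ 0.31  0.3   2.37  4.66  0.15 -2.81] step share 0.48 margin -0.02
[ 0.34  0.21  2.53  3.75  0.44 -1.89] step share 1.17 margin 0.08
[-0.36  0.38  2.14  1.06  0.96 -0.79] step share 1.43 margin 0.13
[0.15 0.19 2.07 0.33 0.69 0.58] step share 1.01 margin 0.51
[0.29 0.34 1.92 0.   0.88 1.26] step share 0.70 margin 0.61
520 0.95
[ 0.31  0.3   2.37  4.66  0.15 -2.81] step share 0.48 margin -0.02
[ 0.4   0.34  2.64  3.59  0.81 -1.65] step share 2.00 margin 0.03
[-0.44  0.47  2.17  1.18  1.07 -0.99] step share 1.02 margin 0.01
[0.15 0.19 2.07 0.33 0.69 0.58] step share 1.25 margin 0.47
[0.29 0.34 1.92 0.   0.88 1.26] step share 0.70 margin 0.61
570 0.8
[ 0.27  0.35  2.27  4.99  0.13 -3.19] step share 0.60 margin -0.29
[ 0.29  0.26  2.43  3.71  0.39 -1.9 ] step share 1.53 margin 0.03
[-0.33  0.43  2.04  1.05  0.97 -0.72] step share 1.46 margin 0.23
[0.15 0.19 2.07 0.33 0.69 0.58] step share 0.99 margin 0.56
[0.29 0.34 1.92 0.   0.88 1.26] step share 0.70 margin 0.61
570 0.95
[ 0.27  0.35  2.27  4.99  0.13 -3.19] step share 0.60 margin -0.29
[ 0.33  0.36  2.54  3.55  0.73 -1.68] step
[... 883 characters left out ...]
0.04 1; 0 0 0 0.07 0 -0.05 1; 1 0 -1 0.06 0 -0.05 1
0 0 0 0.07 0 -0.04 1; 1 0 0 0.06 0 -0.05 1; 0 0 -1 0.07 0 -0.05 1; 1 0 0 0.06 0 -0.04 1; 0 0 -1 0.07 0 -0.05 1
1 0 0 0.06 0 -0.04 1; 1 0 0 0.07 0 -0.05 1; 0 0 -1 0.06 0 -0.05 1; 1 0 0 0.07 0 -0.04 1; 2 -10 2 -0.03 -0.07 0.02 1
3 -9 2 -0.02 -0.08 0.02 1; 3 -10 1 -0.03 -0.07 0.02 1; 2 -10 1 -0.02 -0.07 0.03 1; 3 -10 0 -0.02 -0.07 0.02 1; 2 -10 0 -0.01 -0.07 0.03 1
2 -10 0 -0.02 -0.08 0.03 1; 1 -11 -1 -0.01 -0.07 0.03 1; 1 -10 -1 -0.01 -0.07 0.04 1; -1 0 6 -0.02 -0.04 0.04 1; -2 0 5 -0.01 -0.05 0.04 1
-1 0 6 0 -0.04 0.04 1; -1 0 6 -0.01 -0.04 0.04 1; -1 0 5 -0.01 -0.04 0.05 1; 0 0 6 0 -0.05 0.04 1; -1 0 6 0 -0.04 0.04 1
end [499.5 149.8 199.8]
```

carry_out(rows="5 0 -15 0.02 0.03 0 1; 6 1 -15 0 0.03 0 1; 7 0 -15 0 0.04 0 1; 7 0 -15 0 0.03 0 1; 7 0 -15 0 0.03 0 1")

```text
time_s: 22.2
ee_pos: [488.4, 105.6, 147.3]
tcp_rot: [[0.878, -0.003, 0.479], [0.003, -1.0, -0.012], [0.479, 0.012, -0.878]]
contact_force: [0.4, 0.5, -0.5]
grip_width: 11.2
grasp_force: 125.3
```

carry_out(rows="7 2 -13 0 0.05 0 1; 8 3 -12 0 0.05 0 1; 9 3 -13 0 0.05 0 1; 9 2 -12 0 0.05 0 1; 9 3 -11 0 0.05 0 1")

```text
time_s: 22.7
ee_pos: [489.0, 93.6, 221.0]
tcp_rot: [[0.733, -0.003, 0.681], [0.006, -1.0, -0.011], [0.681, 0.012, -0.733]]
contact_force: [0.5, 0.1, -0.2]
grip_width: 11.0
grasp_force: 125.4
```

```bash
python3 - <<'E'
from chk import *
o=sensors.get_obs();R=o['tcp_rot'];print(np.round(o['q'],2),o['ee_pos'],'A',np.arctan2(R[2,0],-R[2,2]),'psi',np.arctan2(R[1,0],R[0,0]))
s=np.arctan2(R[1,0],R[0,0])
W=[((500,90,240),.3,.85,5),((500,90,240),1.2,.85,13),((500,150,240),.9,.3,8),((500,150,200),.6,0,6)]
chk(W,s);plan(W,s)
E
```

```text
[ 0.27  0.15  2.54  3.77  0.34 -1.97] [489.00053045  93.56056658 221.03708344] A 0.7486362645678206 psi 0.008046515115623152
[ 0.03  0.15  2.59  2.68  0.47 -1.34] step share 1.25 margin 0.08
[-0.41  0.37  2.18  1.09  1.01 -0.86] step share 1.11 margin 0.09
[0.15 0.19 2.07 0.33 0.69 0.58] step share 1.08 margin 0.47
[0.29 0.34 1.92 0.   0.88 1.26] step share 0.70 margin 0.61
4 1 -1 0.06 0.02 -0.04 1; 4 1 -1 0.04 0.02 -0.04 1; 5 1 -2 0.04 0.02 -0.04 1; 4 1 -1 0.04 0.02 -0.04 1; 4 1 -1 0.05 0.02 -0.04 1
0 0 0 0.05 0 -0.05 1; 0 0 0 0.05 0 -0.04 1; 0 0 0 0.05 0 -0.05 1; 0 0 0 0.05 0 -0.05 1; 0 0 0 0.06 0 -0.04 1
0 0 0 0.05 0 -0.05 1; 0 0 0 0.05 0 -0.04 1; 0 0 0 0.05 0 -0.05 1; 0 0 0 0.05 0 -0.04 1; 0 0 0 0.06 0 -0.05 1
0 0 0 0.05 0 -0.05 1; 0 0 0 0.05 0 -0.04 1; 0 0 0 0.05 0 -0.05 1; 5 -3 5 -0.03 -0.07 0.03 1; 5 -3 5 -0.02 -0.07 0.03 1
5 -3 5 -0.02 -0.07 0.02 1; 5 -4 4 -0.03 -0.07 0.04 1; 5 -3 3 -0.02 -0.06 0.03 1; 6 -4 3 -0.01 -0.07 0.03 1; 6 -4 3 -0.02 -0.07 0.04 1
5 -5 2 -0.01 -0.07 0.03 1; -2 0 7 -0.01 -0.05 0.05 1; -1 0 6 -0.01 -0.05 0.05 1; -2 0 7 -0.01 -0.05 0.05 1; -1 0 6 -0.01 -0.05 0.05 1
0 0 7 0 -0.05 0.05 1; -1 0 6 -0.01 -0.05 0.05 1
end [499.6 149.9 200.4]
```

carry_out(rows="4 1 -1 0.06 0.02 -0.04 1; 4 1 -1 0.04 0.02 -0.04 1; 5 1 -2 0.04 0.02 -0.04 1; 4 1 -1 0.04 0.02 -0.04 1; 4 1 -1 0.05 0.02 -0.04 1")

```text
time_s: 23.2
ee_pos: [500.6, 89.7, 237.3]
tcp_rot: [[0.655, 0.23, 0.72], [0.155, -0.973, 0.169], [0.739, 0.001, -0.674]]
contact_force: [1.3, -0.2, -0.9]
grip_width: 10.9
grasp_force: 125.3
```

carry_out(rows="0 0 0 0.05 0 -0.05 1; 0 0 0 0.05 0 -0.04 1; 0 0 0 0.05 0 -0.05 1; 0 0 0 0.05 0 -0.05 1; 0 0 0 0.06 0 -0.04 1")

```text
time_s: 23.7
ee_pos: [500.8, 89.8, 237.6]
tcp_rot: [[0.568, 0.541, 0.62], [0.361, -0.841, 0.403], [0.739, -0.006, -0.673]]
contact_force: [0.2, 1.4, -0.5]
grip_width: 10.9
grasp_force: 125.2
```

carry_out(rows="0 0 0 0.05 0 -0.05 1; 0 0 0 0.05 0 -0.04 1; 0 0 0 0.05 0 -0.05 1; 0 0 0 0.05 0 -0.04 1; 0 0 0 0.06 0 -0.05 1")

```text
time_s: 24.2
ee_pos: [501.0, 90.0, 237.9]
tcp_rot: [[0.414, 0.795, 0.444], [0.528, -0.607, 0.594], [0.741, -0.011, -0.671]]
contact_force: [0.2, 0.6, -0.4]
grip_width: 11.2
grasp_force: 125.2
```

carry_out(rows="0 0 0 0.05 0 -0.05 1; 0 0 0 0.05 0 -0.04 1; 0 0 0 0.05 0 -0.05 1; 5 -3 5 -0.03 -0.07 0.03 1; 5 -3 5 -0.02 -0.07 0.03 1")

```text
time_s: 24.7
ee_pos: [502.6, 104.7, 237.4]
tcp_rot: [[0.397, 0.862, 0.314], [0.658, -0.506, 0.557], [0.639, -0.014, -0.769]]
contact_force: [-0.5, 0.9, -0.7]
grip_width: 11.2
grasp_force: 125.0
```

carry_out(rows="5 -3 5 -0.02 -0.07 0.02 1; 5 -4 4 -0.03 -0.07 0.04 1; 5 -3 3 -0.02 -0.06 0.03 1; 6 -4 3 -0.01 -0.07 0.03 1; 6 -4 3 -0.02 -0.07 0.04 1")

```text
time_s: 25.2
ee_pos: [505.0, 140.9, 236.8]
tcp_rot: [[0.61, 0.759, 0.227], [0.707, -0.651, 0.275], [0.357, -0.007, -0.934]]
contact_force: [-0.6, -0.4, -1.3]
grip_width: 11.2
grasp_force: 125.0
```

carry_out(rows="5 -5 2 -0.01 -0.07 0.03 1; -2 0 7 -0.01 -0.05 0.05 1; -1 0 6 -0.01 -0.05 0.05 1; -2 0 7 -0.01 -0.05 0.05 1; -1 0 6 -0.01 -0.05 0.05 1")

```text
time_s: 25.7
ee_pos: [503.8, 147.9, 209.2]
tcp_rot: [[0.807, 0.586, 0.069], [0.583, -0.81, 0.059], [0.09, -0.007, -0.996]]
contact_force: [0.3, 0.3, -0.2]
grip_width: 11.1
grasp_force: 125.0
```

```bash
python3 - <<'E'
from chk import *
from potck import *
o,out=held(('side','wrist'));line(o,out['wrist'][1]);line(o,out['side'][1]);R=o['tcp_rot'];s=np.arctan2(R[1,0],R[0,0]);print('A',np.arctan2(R[2,0],-R[2,2]),'psi',s)
for z in (110,80): chk([((500,150,z),.6,-.35,8)],s)
plan([((500,150,150),.6,-.4,8)],s)
E
```

```text
[503.8 147.9 209.2] q [0.2 0.3 2.  0.1 0.8 1.1] 11.067680864689708 125.03233858382373 [ 0.3  0.3 -0.2]
side 81 tool-frame min [-44.6  -1.4 -44.2] max [77.4  9.8 43.7]
  x -40 y [6.5 9. ] z [-42.9 -41.1 -36.8]
  x -20 y [5.5 8.5] z [-36.  -30.3 -23.7]
  x 20 y [7.2 8.5] z [-1.7  2.   5.8]
  x 40 y [-0.3  8.9] z [11.8 18.5 25.3]
  x 60 y [2.2 8.3] z [28.4 34.  40.2]
wrist 3911 tool-frame min [-26.1  -6.8 -37.9] max [82.  7. 45.]
  x -20 y [-6.4  6.9] z [-36.7 -33.2 -29.4]
  x 20 y [-6.6  6.4] z [-5.4 -1.5  2.6]
  x 40 y [-6.4  6.4] z [ 9.4 13.8 18.3]
  x 60 y [-6.7  6.6] z [24.6 29.1 34.2]
  x 80 y [-6.3  5.8] z [40.  42.8 44.9]
pitch slope 0.775 z0 -17.3 2656 handle end x 75.7042438411511
pitch slope 0.717 z0 -11.3 35 handle end x 72.5638764049488
A 0.09034930853324531 psi 0.6254857791883333
[ 0.3  0.6  1.7 -0.1  1.1  1.4] step share 0.62 margin 0.73
[ 0.3  0.7  1.7 -0.1  1.1  1.4] step share 0.62 margin 0.72
-1 0 7 -0.01 -0.06 0.01 1; -1 -1 8 0 -0.06 0 1; 0 0 7 0 -0.06 0 1; 1 -1 7 0 -0.07 0 1; 0 -1 8 0 -0.06 0.01 1
2 0 7 0 -0.06 0 1; 1 -1 7 0 -0.06 0 1; 3 0 7 0.01 -0.06 0.01 1
end [500.5 150.3 150.2]
```

The wrist is untangled (q4≈0) and the spoon's pitch in the pads is 0.66, bowl up. Now I'll press the tail down on clear table with a lighter squeeze.

carry_out(rows="-1 0 7 -0.01 -0.06 0.01 1; -1 -1 8 0 -0.06 0 1; 0 0 7 0 -0.06 0 1; 1 -1 7 0 -0.07 0 1; 0 -1 8 0 -0.06 0.01 1")

```text
time_s: 26.3
ee_pos: [501.7, 148.7, 173.6]
tcp_rot: [[0.802, 0.571, -0.175], [0.557, -0.821, -0.125], [-0.215, 0.003, -0.977]]
contact_force: [0.2, 0.1, -0.9]
grip_width: 10.9
grasp_force: 125.0
```

carry_out(rows="2 0 7 0 -0.06 0 1; 1 -1 7 0 -0.06 0 1; 3 0 7 0.01 -0.06 0.01 1; 3 0 7.5 0 0 0 1; 3 0 7.5 0 0 0 1", squeeze=40)

```text
time_s: 26.8
ee_pos: [501.4, 148.9, 135.2]
tcp_rot: [[0.766, 0.559, -0.318], [0.517, -0.829, -0.212], [-0.383, -0.002, -0.924]]
contact_force: [0.0, 0.2, -0.7]
grip_width: 10.6
grasp_force: 125.1
```

carry_out(rows="3 0 7.5 0 0 0 1; 3 0 7.5 0 0 0 1; 3 0 7.5 0 0 0 1; 3 0 7.5 0 0 0 1; 3 0 7.5 0 0 0 1")

```text
time_s: 27.3
ee_pos: [497.2, 145.4, 99.4]
tcp_rot: [[0.763, 0.557, -0.326], [0.513, -0.83, -0.219], [-0.393, -0.0, -0.92]]
contact_force: [-10.9, -8.8, 37.3]
grip_width: 11.2
grasp_force: 120.8
```

carry_out(rows="1 0 7 0 0 0 1; 1 0 7 0 0 0 1", squeeze=30)

```text
time_s: 27.5
ee_pos: [495.8, 144.3, 84.7]
tcp_rot: [[0.765, 0.557, -0.323], [0.514, -0.83, -0.217], [-0.389, 0.0, -0.921]]
contact_force: [-12.4, -11.2, 32.6]
grip_width: 11.1
grasp_force: 115.2
```

```bash
python3 - <<'E'
from potck import *
o,out=held(('wrist',));line(o,out['wrist'][1])
E
```

```text
[495.8 144.3  84.7] q [ 0.3  0.7  1.7 -0.1  1.1  1.4] 11.062814845075678 115.17602562904358 [-12.4 -11.2  32.6]
wrist 5803 tool-frame min [-32.8  -6.9 -31. ] max [111.5   7.1  39.4]
  x -20 y [-5.9  6.2] z [-27.5 -24.7 -22.1]
  x 20 y [-6.2  6.5] z [-8.  -5.4 -2.6]
  x 40 y [-6.3  6.7] z [0.8 3.8 7.4]
  x 60 y [-5.9  6.8] z [10.3 13.2 16.4]
  x 80 y [-6.   6.9] z [19.7 22.6 26.2]
  x 100 y [-5.6  7. ] z [28.9 31.9 35.1]
pitch slope 0.469 z0 -14.9 4550 handle end x 111.54618305769819
```

The pressing works: the pitch is down from 0.66 to 0.44. I'll continue.

carry_out(rows="2 0 7 0 0 0 1; 2 0 7 0 0 0 1; 3 0 7 0 0 0 1; 3 0 7 0 0 0 1; 3 0 7 0 0 0 1")

```text
time_s: 28.05
ee_pos: [498.0, 145.5, 45.4]
tcp_rot: [[0.768, 0.557, -0.317], [0.515, -0.83, -0.213], [-0.382, 0.001, -0.924]]
contact_force: [-1.1, 3.6, 4.0]
grip_width: 11.1
grasp_force: 115.3
```

carry_out(rows="3 0 7 0 0 0 1; 3 0 7 0 0 0 1; 0 0 0 0 0 0 1")

```text
time_s: 28.35
ee_pos: [497.8, 145.6, 29.5]
tcp_rot: [[0.767, 0.557, -0.318], [0.515, -0.83, -0.213], [-0.383, 0.0, -0.924]]
contact_force: [-1.3, 0.4, 2.8]
grip_width: 10.6
grasp_force: 114.5
```

```bash
python3 - <<'E'
from potck import *
o,out=held(('wrist',));line(o,out['wrist'][1])
E
```

```text
[497.8 145.6  29.5] q [ 0.3  0.8  1.7 -0.1  1.   1.4] 10.622050907113794 114.45833086967468 [-1.3  0.4  2.8]
wrist 9329 tool-frame min [-52.5  -7.8 -32.9] max [108.2   8.1   8.7]
  x -40 y [-6.7  6. ] z [-12.2 -10.7  -8.6]
  x -20 y [-5.7  6.2] z [-14.8 -13.6 -11.9]
  x 20 y [-6.1  6.9] z [-20.5 -19.2 -16.9]
  x 40 y [-6.1  6.9] z [-23.3 -21.9 -19.4]
  x 60 y [-5.7  7.3] z [-26.2 -24.7 -22.6]
  x 80 y [-5.7  7.5] z [-29.2 -27.4 -25.1]
  x 100 y [-5.3  7.7] z [-32.  -30.2 -27.8]
pitch slope -0.139 z0 -16.2 7927 handle end x 108.16805388339188
```

The pitch is now -0.14, slightly bowl-down, which suits stirring. Next is the way back to the pot with ψ kept on the good side of the wrist singularity, checked with the model.

```bash
python3 - <<'E'
from chk import *
tip=(-137.7,0,8.8);A=.9
o=sensors.get_obs();R=o['tcp_rot'];s=np.arctan2(R[1,0],R[0,0])
c=np.array([456.5,-287])
for ps in (.1,.3,.5):
    Q=np.array([ik(tcp_for_tip([*(np.array(cc)+50*np.array([np.cos(t),np.sin(t)])),18],ps,A,tip),pose(ps,A)) for t in np.arange(0,6.28,.5) for cc in ((456,-288),(463,-316))]);print(ps,Q.mean(0).round(2),np.minimum(Q-lo,hi-Q).min(0).round(2))
T=tcp_for_tip([456,-333,105],.3,A,tip);print(T)
W=[((498,146,150),.6,-.2,4),((500,60,270),.6,0,5),((500,-200,275),.5,.2,8),(T,.3,A,11)]
chk(W,s);plan(W,s)
E
```

```text
0.1 [-0.92  0.62  2.3   1.95  0.8  -1.31] [1.7  1.41 0.22 2.55 0.67 1.45]
0.3 [-0.96  0.64  2.22  1.64  0.85 -1.2 ] [1.67 1.38 0.31 2.89 0.72 1.56]
0.5 [-0.98  0.66  2.12  1.38  0.92 -1.11] [1.66 1.36 0.4  2.81 0.79 1.67]
[ 531.18728962 -309.74184581  218.33428318]
[ 0.32  0.5   1.82 -0.06  1.02  1.33] step share 0.52 margin 0.85
[0.12 0.23 1.87 0.   1.03 1.09] step share 0.43 margin 0.80
[-0.5   0.22  1.9   0.21  0.92  0.45] step share 0.60 margin 0.74
[-1.01  0.47  2.13  1.39  0.88 -0.88] step share 0.65 margin 0.54
-11 0 -28 0 0.05 0 1; -10 0 -28 0 0.05 0 1; -9 0 -29 0 0.04 -0.01 1; -8 0 -29 0 0.05 0 1; -14 14 -22 0 0.04 0 1
-13 14 -22 0 0.04 0 1; -12 15 -22 0 0.04 0 1; -11 14 -24 0 0.04 0 1; -11 14 -23 0 0.04 0 1; -18 27 -1 0 0.03 0.01 1
-18 27 -1 0 0.02 0.02 1; -18 28 -2 0 0.03 0.01 1; -17 27 -2 0 0.02 0.01 1; -17 28 -2 -0.01 0.03 0.01 1; -16 28 -3 0 0.02 0.02 1
-16 28 -3 0 0.03 0.01 1; -16 28 -3 0 0.02 0.01 1; -3 10 4 -0.01 0.07 0.02 1; -3 11 5 0 0.06 0.02 1; -4 10 4 -0.01 0.06 0.01 1
-3 10 4 -0.01 0.07 0.02 1; -4 10 4 0 0.06 0.02 1; -4 10 4 -0.01 0.06 0.01 1; -4 11 4 -0.01 0.07 0.02 1; -3 10 3 -0.01 0.06 0.01 1
-4 11 3 -0.02 0.07 0.01 1; -4 10 4 -0.01 0.06 0.01 1; -5 10 3 -0.01 0.06 0.02 1
end [ 531.  -309.6  217.9]
```

carry_out(rows="-11 0 -28 0 0.05 0 1; -10 0 -28 0 0.05 0 1; -9 0 -29 0 0.04 -0.01 1; -8 0 -29 0 0.05 0 1; -14 14 -22 0 0.04 0 1", squeeze=120)

```text
time_s: 28.9
ee_pos: [498.6, 129.7, 176.8]
tcp_rot: [[0.814, 0.566, -0.131], [0.56, -0.824, -0.088], [-0.157, -0.002, -0.988]]
contact_force: [0.6, 0.0, 0.0]
grip_width: 10.7
grasp_force: 117.3
```

carry_out(rows="-13 14 -22 0 0.04 0 1; -12 15 -22 0 0.04 0 1; -11 14 -24 0 0.04 0 1; -11 14 -23 0 0.04 0 1; -18 27 -1 0 0.03 0.01 1")

```text
time_s: 29.4
ee_pos: [501.3, 27.9, 274.3]
tcp_rot: [[0.829, 0.558, 0.028], [0.558, -0.83, 0.018], [0.034, 0.001, -0.999]]
contact_force: [0.5, -0.0, -1.6]
grip_width: 10.9
grasp_force: 117.2
```

carry_out(rows="-18 27 -1 0 0.02 0.02 1; -18 28 -2 0 0.03 0.01 1; -17 27 -2 0 0.02 0.01 1; -17 28 -2 -0.01 0.03 0.01 1; -16 28 -3 0 0.02 0.02 1")

```text
time_s: 29.9
ee_pos: [499.9, -136.4, 274.7]
tcp_rot: [[0.858, 0.496, 0.13], [0.491, -0.868, 0.072], [0.148, 0.002, -0.989]]
contact_force: [0.5, 0.7, -0.7]
grip_width: 10.5
grasp_force: 117.2
```

carry_out(rows="-16 28 -3 0 0.03 0.01 1; -16 28 -3 0 0.02 0.01 1; -3 10 4 -0.01 0.07 0.02 1; -3 11 5 0 0.06 0.02 1; -4 10 4 -0.01 0.06 0.01 1")

```text
time_s: 30.4
ee_pos: [508.6, -231.3, 260.2]
tcp_rot: [[0.834, 0.43, 0.345], [0.4, -0.903, 0.16], [0.38, 0.004, -0.925]]
contact_force: [0.2, 0.3, -0.1]
grip_width: 10.8
grasp_force: 117.3
```

carry_out(rows="-3 10 4 -0.01 0.07 0.02 1; -4 10 4 0 0.06 0.02 1; -4 10 4 -0.01 0.06 0.01 1; -4 11 4 -0.01 0.07 0.02 1; -3 10 3 -0.01 0.06 0.01 1")

```text
time_s: 30.9
ee_pos: [522.8, -280.5, 234.6]
tcp_rot: [[0.712, 0.348, 0.611], [0.262, -0.938, 0.228], [0.652, -0.002, -0.758]]
contact_force: [1.0, 0.9, 0.9]
grip_width: 11.1
grasp_force: 117.3
```

carry_out(rows="-4 11 3 -0.02 0.07 0.01 1; -4 10 4 -0.01 0.06 0.01 1; -5 10 3 -0.01 0.06 0.02 1; 0 0 0 0 0 0 1")

```text
time_s: 31.3
ee_pos: [530.2, -310.5, 216.7]
tcp_rot: [[0.597, 0.294, 0.746], [0.178, -0.956, 0.234], [0.782, -0.007, -0.623]]
contact_force: [-0.5, 0.2, -1.2]
grip_width: 10.9
grasp_force: 117.3
```

```bash
python3 - <<'E'
from potck import *
o,out=held(('side','wrist'));line(o,out['wrist'][1]);line(o,out['side'][1]);R=o['tcp_rot'];print('A',np.arctan2(R[2,0],-R[2,2]),'psi',np.arctan2(R[1,0],R[0,0]));pot()
E
```

```text
[ 530.2 -310.5  216.7] q [-1.1  0.5  2.1  1.3  0.9 -0.9] 10.924952584445654 117.2926676273346 [-0.5  0.2 -1.2]
side 1326 tool-frame min [-135.5  -23.1  -32.7] max [134.8  22.3  12.1]
  x -120 y [-22.2  19.3] z [-0.9  7.6 11.3]
  x -100 y [-19.2  18.6] z [-3.9  0.8  7.8]
  x -80 y [-5.3  6.9] z [-7.7 -5.5  3.4]
  x -60 y [-4.7  6.6] z [-9.8 -8.1 -2. ]
  x -40 y [4.7 7.4] z [-11.6  -8.6  -4.1]
  x -20 y [6.2 7.7] z [-10.4  -8.   -5.8]
  x 20 y [-3.6  8.5] z [-19.7 -18.  -11.7]
  x 40 y [-3.8  8.3] z [-21.7 -20.1 -14.4]
  x 60 y [-3.9  8.9] z [-24.3 -22.5 -16.2]
  x 80 y [-4.2  8.9] z [-27.7 -25.  -18.4]
  x 100 y [-4.1  9. ] z [-29.5 -27.4 -20.8]
  x 120 y [-2.4  9.8] z [-31.3 -29.9 -22.5]
wrist 9167 tool-frame min [-51.2  -7.7 -31.9] max [109.2   8.2  -8.5]
  x -40 y [-7.5  5.6] z [-13.3 -12.1 -10. ]
  x -20 y [-6.1  5.8] z [-15.8 -14.5 -12.9]
  x 20 y [-6.5  6.4] z [-20.7 -19.4 -17.3]
  x 40 y [-6.2  6.5] z [-23.1 -21.7 -19.7]
  x 60 y [-5.9  6.9] z [-25.6 -24.1 -22.2]
  x 80 y [-5.9  7.1] z [-28.1 -26.5 -23.9]
  x 100 y [-5.4  7.7] z [-30.6 -28.8 -26.5]
pitch slope -0.119 z0 -16.9 7803 handle end x 109.18303335618985
pitch slope -0.126 z0 -14.9 511 handle end x 134.42060179043693
A 0.897902100782837 psi 0.2889932773662203
side pot [ 455.9 -288.6] z [61.8 66.9] 519
  nut/wood [ 501.5 -238.9   31.5] 26 [14.3 11.8  8.4]
  nut/wood [ 493.6 -270.5   33.8] 38 [14.  19.7 11.5]
  nut/wood [ 408.3 -287.1   35.9] 167 [28.  24.2 16.7]
  nut/wood [ 518.7 -330.5   36.4] 165 [29.  25.3 17.4]
  nut/wood [ 420.3 -327.1   36.5] 183 [25.3 31.  15.9]
scene pot [ 457.7 -285.2] z [60.9 65.8] 203
```

The spoon is well held: tilt 1.02, tip at tool (-138, 0, 5.6), and it hasn't slipped lengthwise. I'll locate all six nuts from every camera before entering.

```bash
cat > nuts.py <<'E'
from held import *
def nuts(c):
    o=sensors.get_obs()
    for n in ('side','scene','wrist'):
        d=grab(n);p=cloud(d);z=p[...,2];hsv=cv2.cvtColor(d['img'],cv2.COLOR_BGR2HSV);t=(p-o['ee_pos'])@o['tcp_rot']
        rr=np.hypot(p[...,0]-c[0],p[...,1]-c[1]);m=((rr<99)&(hsv[...,1]>80)&(hsv[...,0]<25)&(z>15)&(z<46)&~((np.abs(t[...,1])<26)&(np.abs(t[...,2])<32)&(t[...,0]<0)&(t[...,0]>-145))).astype(np.uint8);k,l,st,_=cv2.connectedComponentsWithStats(m)
        print(n,[(*np.round(np.median(p[l==i],0)-[*c,0]).astype(int),int(st[i,4])) for i in range(1,k) if st[i,4]>8])
if __name__=='__main__':
    import sys;nuts([float(v) for v in sys.argv[1:3]])
E
python3 nuts.py 456.5 -287.5
```

```text
side [(np.int64(-14), np.int64(73), np.int64(36), 140), (np.int64(45), np.int64(49), np.int64(32), 26), (np.int64(38), np.int64(18), np.int64(33), 40), (np.int64(-48), np.int64(0), np.int64(36), 176), (np.int64(62), np.int64(-43), np.int64(36), 168), (np.int64(-36), np.int64(-40), np.int64(36), 190)]
scene [(np.int64(-39), np.int64(13), np.int64(33), 61), (np.int64(-27), np.int64(-27), np.int64(34), 67), (np.int64(-9), np.int64(79), np.int64(36), 20), (np.int64(29), np.int64(32), np.int64(36), 29)]
wrist [(np.int64(69), np.int64(-39), np.int64(39), 120)]
```

All six nuts are located in the pot frame: (-14,73), (45,49), (38,18), (-48,0), (62,-43) and (-36,-40). The spot at (8,-45) is free. I'll go down there, then ease the pot back onto its trivet by its inner wall.

```bash
cat > st.py <<'E'
from chk import *
tip=(-138,0,5.6);A=.9;ps=.29
np.set_printoptions(precision=1,suppress=True)
def tipnow():
    o=sensors.get_obs();t=o['ee_pos']+o['tcp_rot']@np.array(tip);print('tip',t,'q',o['q'],'F',o['contact_force'],o['grasp_force']);return t
def go(tips,dp=.5):
    W=[(tcp_for_tip(t,ps,A,tip),ps,A,n) for t,n in tips]
    R=sensors.get_obs()['tcp_rot'];s=np.arctan2(R[1,0],R[0,0]);chk(W,s);plan(W,s,dp=dp)
E
python3 - <<'E'
from st import *
tipnow();go([((464.5,-332.5,60),5),((464.5,-332.5,19),5),((468,-362,19),5),((473,-388,19),5)])
E
```

```text
tip [ 453.3 -333.2  107.6] q [-1.1  0.5  2.1  1.3  0.9 -0.9] F [ 0.2  0.5 -0.5] 117.30676174163818
[-1.   0.6  2.1  1.5  0.8 -1. ] step share 0.48 margin 0.52
[-1.   0.7  2.2  1.6  0.8 -1.1] step share 0.13 margin 0.51
[-1.   0.7  2.1  1.5  0.9 -1.1] step share 0.07 margin 0.52
[-1.   0.7  2.   1.5  0.9 -1. ] step share 0.07 margin 0.58
-6 0.5 7.5 -0.01 0 0 1; -6 1 7.5 0 0 0 1; -6.5 0.5 7.5 0 0 0 1; -6 0.5 8 0 0 0 1; -6 0.5 7.5 0 0 0.01 1
-6.5 0 5 0 0 0 1; -6.5 0.5 5 0 0 0 1; -6 0 5 0 0 0 1; -6.5 0 5.5 0 0 0 1; -6.5 0 5 0 0 0 1
-0.5 5.5 -1 0 0 0 1; -0.5 6 -0.5 0 0 0 1; -1 6 -1 0 0 0 1; -0.5 6 -1 0 0 0 1; -0.5 5.5 -0.5 0 0 0 1
-0.5 5.5 -0.5 0 0 0 1; 0 5 -0.5 0 0 0 1; -0.5 5.5 -0.5 0 0 0 1; 0 5 -0.5 0 0 0 1; -0.5 5.5 0 0 0 0 1
end [ 551.2 -364.7  130.5]
```

carry_out(rows="-6 0.5 7.5 -0.01 0 0 1; -6 1 7.5 0 0 0 1; -6.5 0.5 7.5 0 0 0 1; -6 0.5 8 0 0 0 1; -6 0.5 7.5 0 0 0.01 1")

```text
time_s: 32.15
ee_pos: [542.4, -309.3, 169.7]
tcp_rot: [[0.6, 0.283, 0.748], [0.171, -0.959, 0.226], [0.782, -0.007, -0.624]]
contact_force: [0.0, -0.2, -1.2]
grip_width: 11.3
grasp_force: 117.3
```

carry_out(rows="-6.5 0 5 0 0 0 1; -6.5 0.5 5 0 0 0 1; -6 0 5 0 0 0 1; -6.5 0 5.5 0 0 0 1; -6 0 4 0 0 0 1")

```text
time_s: 32.65
ee_pos: [541.7, -309.7, 130.0]
tcp_rot: [[0.6, 0.283, 0.749], [0.172, -0.959, 0.225], [0.782, -0.007, -0.624]]
contact_force: [0.2, 0.4, -0.7]
grip_width: 11.0
grasp_force: 117.3
```

```bash
python3 - <<'E'
from st import *
from held import *
t=tipnow();held(('side',));go([((468,-362,19),5),((473,-388,19),5)])
E
```

```text
tip [ 463.2 -332.1   18.6] q [-1.   0.6  2.2  1.5  0.9 -1.1] F [ 0.2  0.4 -0.7] 117.27795124053955
[ 541.7 -309.7  130. ] q [-1.   0.7  2.2  1.5  0.9 -1.1] 10.968292491735273 117.27795124053955 [ 0.2  0.4 -0.7]
side 1341 tool-frame min [-163.7  -34.2  -44.6] max [134.9  25.5  44.9]
  x -140 y [-32.6   3.3] z [-37.  -30.9   2.1]
  x -120 y [-23.7  17.8] z [-1.6  7.7 10.8]
  x -100 y [-19.9  23.7] z [-3.6 29.6 40.5]
  x -80 y [-4.9 19.2] z [-8.  -3.6 44.4]
  x -60 y [5.6 7.2] z [-8.3 -5.5 -2.1]
  x 20 y [-4.5  8.1] z [-19.5 -18.3 -12.7]
  x 40 y [-4.1  8.7] z [-22.4 -20.2 -14.7]
  x 60 y [-3.1  8.4] z [-24.1 -22.8 -17.5]
  x 80 y [-4.   9.3] z [-27.2 -25.3 -18.4]
  x 100 y [-2.7  9.5] z [-29.3 -27.3 -22.1]
  x 120 y [-2.8  9.5] z [-32.  -30.  -24.5]
[-1.   0.7  2.1  1.5  0.9 -1.1] step share 0.41 margin 0.51
[-1.   0.7  2.   1.5  0.9 -1. ] step share 0.07 margin 0.58
0 6 -1 -0.01 0 0 1; -0.5 5.5 -0.5 0 0 0 1; 0 6 -1 0 0 0 1; -0.5 6 -0.5 0.01 0 -0.01 1; 0 6 -1 0 0 0 1
-0.5 5 -0.5 0 0 0 1; -0.5 5.5 -0.5 0 0 0 1; 0 5 0 0 0 0 1; -0.5 5.5 -0.5 0 0 0 1; -0.5 5 -0.5 0 0 0 1
end [ 550.9 -364.6  130.4]
```

Clean entry with no contact, tip at z 18.6. Now I'll ease the pot back.

carry_out(rows="0 6 -1 0 0 0 1; -0.5 5.5 -0.5 0 0 0 1; 0 6 -1 0 0 0 1; -0.5 6 -0.5 0 0 0 1; 0 6 -1 0 0 0 1")

```text
time_s: 33.2
ee_pos: [546.7, -339.8, 132.5]
tcp_rot: [[0.599, 0.283, 0.749], [0.172, -0.959, 0.225], [0.782, -0.006, -0.623]]
contact_force: [0.6, 1.8, -0.1]
grip_width: 10.9
grasp_force: 117.6
```

carry_out(rows="-0.5 5 -0.5 0 0 0 1; -0.5 5.5 -0.5 0 0 0 1; 0 5 0 0 0 0 1; -0.5 5.5 -0.5 0 0 0 1; -0.5 5 -0.5 0 0 0 1")

```text
time_s: 33.7
ee_pos: [550.6, -361.4, 131.4]
tcp_rot: [[0.599, 0.286, 0.748], [0.169, -0.958, 0.231], [0.782, -0.012, -0.623]]
contact_force: [-2.9, 17.7, 4.6]
grip_width: 11.0
grasp_force: 127.5
```

```bash
python3 - <<'E'
from st import *
from potck import *
t=tipnow();o,out=held(('side',));line(o,out['side'][1]);pot()
E
python3 nuts.py 463 -312
```

```text
tip [ 472.1 -383.5   20. ] q [-1.1  0.7  2.1  1.4  0.9 -1. ] F [-2.9 17.7  4.6] 127.51003760844469
[ 550.6 -361.4  131.4] q [-1.1  0.7  2.   1.4  0.9 -1. ] 10.979556067955778 127.51003760844469 [-2.9 17.7  4.6]
side 1599 tool-frame min [-170.   -33.2  -31.5] max [134.6  34.9  45. ]
  x -140 y [14.7 33.9] z [10.3 24.8 32.1]
  x -120 y [-30.5  29. ] z [-2.5  7.6 44.4]
  x -100 y [-27.9   6.8] z [-5.4 -1.9  6.1]
  x -80 y [-10.5   0.8] z [-9.  -6.8 -1.1]
  x -60 y [-8.8  1.5] z [-9.8 -9.4 -8.1]
  x 20 y [-4.  9.] z [-19.  -17.7 -13.1]
  x 40 y [-2.1 10.7] z [-22.3 -19.9 -16. ]
  x 60 y [-0.1 12.3] z [-23.5 -21.7 -17. ]
  x 80 y [ 1.8 14.3] z [-26.1 -24.3 -18.2]
  x 100 y [ 2.9 16.1] z [-28.4 -26.3 -18.7]
  x 120 y [ 4.2 17.8] z [-31.  -28.  -21.4]
pitch slope -0.104 z0 -16.0 253 handle end x 133.7194420653179
side pot [ 458.6 -302.3] z [61.9 66.9] 675
  nut/wood [ 422.4 -339.9   36.3] 203 [26.9 30.9 16.1]
  nut/wood [ 477.5 -366.1   34.3] 222 [26.3 29.3 21.1]
scene pot [ 461.1 -298.8] z [61.  65.8] 416
side [(np.int64(-44), np.int64(3), np.int64(28), 9), (np.int64(-40), np.int64(-29), np.int64(36), 211), (np.int64(68), np.int64(-41), np.int64(31), 14), (np.int64(8), np.int64(-43), np.int64(40), 22)]
scene [(np.int64(-42), np.int64(24), np.int64(33), 64), (np.int64(-32), np.int64(-14), np.int64(34), 65), (np.int64(-11), np.int64(88), np.int64(38), 22), (np.int64(26), np.int64(41), np.int64(38), 21), (np.int64(57), np.int64(-20), np.int64(37), 10)]
wrist [(np.int64(40), np.int64(71), np.int64(38), 502), (np.int64(35), np.int64(28), np.int64(32), 45)]
```

carry_out(rows="-0.5 5 -1 0 0 0 1; 0 5 0 0 0 0 1; 0 5 0 0 0 0 1; 0 0 0 0 0 0 1")

```text
time_s: 34.4
ee_pos: [553.9, -377.0, 131.4]
tcp_rot: [[0.6, 0.285, 0.748], [0.169, -0.958, 0.23], [0.782, -0.011, -0.623]]
contact_force: [-3.9, 12.4, 1.3]
grip_width: 10.9
grasp_force: 123.4
```

```bash
python3 - <<'E'
from st import *
from potck import *
t=tipnow();pot()
E
```

```text
tip [ 475.3 -399.1   20. ] q [-1.1  0.7  2.   1.4  0.9 -1. ] F [-3.9 12.4  1.3] 123.35875486023724
side pot [ 462.5 -317.7] z [61.7 66.8] 729
  nut/wood [ 425.1 -355.1   36.1] 206 [25.2 28.4 16.6]
  nut/wood [ 480.7 -381.8   33.7] 242 [26.8 29.1 21.1]
scene pot [ 464.6 -314. ] z [61.1 65.5] 410
```

The pot is back within 2 mm of where it stood. Now for the anticlockwise stirring around (463.5,-316.5).

```bash
python3 - <<'E'
from st import *
c=np.array([463.5,-316.5]);e=lambda d,r=50:(*(c+r*np.array([np.cos(np.radians(d)),np.sin(np.radians(d))])),18)
go([(e(-75,62),2)]+[(e(-75+12*i,62-min(12,6*i)),1) for i in range(1,34)])
E
```

```text
[-1.   0.7  2.1  1.5  0.9 -1.1] step share 0.51 margin 0.61
[-1.   0.7  2.1  1.5  0.8 -1.1] step share 0.20 margin 0.60
[-1.   0.7  2.1  1.6  0.8 -1.1] step share 0.17 margin 0.59
[-0.9  0.7  2.1  1.6  0.8 -1.1] step share 0.15 margin 0.58
[-0.9  0.7  2.1  1.6  0.8 -1.1] step share 0.15 margin 0.58
[-0.9  0.7  2.1  1.6  0.8 -1.1] step share 0.14 margin 0.56
[-0.9  0.7  2.1  1.7  0.8 -1.1] step share 0.12 margin 0.55
[-0.9  0.7  2.1  1.7  0.8 -1.1] step share 0.12 margin 0.53
[-0.9  0.7  2.2  1.7  0.8 -1.1] step share 0.13 margin 0.51
[-0.9  0.6  2.2  1.7  0.8 -1.2] step share 0.14 margin 0.48
[-0.9  0.6  2.2  1.8  0.8 -1.2] step share 0.14 margin 0.46
[-0.9  0.6  2.2  1.8  0.8 -1.2] step share 0.14 margin 0.44
[-0.9  0.6  2.2  1.8  0.8 -1.2] step share 0.13 margin 0.42
[-0.9  0.6  2.3  1.8  0.8 -1.3] step share 0.11 margin 0.40
[-0.9  0.6  2.3  1.8  0.8 -1.3] step share 0.14 margin 0.38
[-0.9  0.6  2.3  1.7  0.8 -1.3] step share 0.17 margin 0.37
[-0.9  0.6  2.3  1.7  0.8 -1.3] step share 0.19 margin 0.37
[-1.   0.6  2.3  1.7  0.8 -1.3] step share 0.19 margin 0.37
[-1.   0.6  2.3  1.7
[... 955 characters left out ...]
01 0 0 1; 2.5 -10.5 5 0 0 -0.01 1; 7 -7 9 0 0 0 1; 6 -9 7 0 0 0 1; 5.5 -5 7 0 0 0 1
5 -6.5 6.5 0 0 0 1; 4 -8.5 5 0 0 0 1; 3 -9.5 3.5 0 0 0 1; 1.5 -10 1.5 0 0 0 1; 0 -10.5 0.5 0 0 0 1
-1 -10.5 -1.5 0 0 0 1; -2.5 -9.5 -3.5 0 0 0 1; -4 -8.5 -4.5 0 0 0 1; -4.5 -7 -6 0 0 0 1; -5.5 -5.5 -7 0 0 0 1
-6 -3.5 -7.5 0 0 0 1; -6.5 -1.5 -8 0 0 0 1; -6.5 1 -8.5 0 0 0 1; -6.5 2.5 -7.5 0 0 0 1; -5.5 5 -7.5 0 0 0 1
-5 7 -6 0 0 0 1; -4 8.5 -5 0 0 0 1; -3 9.5 -3.5 0 0 0 1; -1.5 10 -2 0 0 0 1; 0 10.5 0 0 0 0 1
1 10 1.5 0 0 0 1; 2.5 10 3 0 0 0 1; 3.5 8.5 4.5 0 0 0 1; 5 7 6 0 0 0 1; 5.5 5.5 7 0 0 0 1
6 3.5 8 0 0 0 1; 6.5 1.5 8 0 0 0 1; 6.5 -1 8 0 0 0 1; 6.5 -3 8 0 0 0 1; 5.5 -5 7 0 0 0 1
end [ 580.2 -324.6  129.6]
```

carry_out(rows="2.5 -11 4.5 0 0 0 1; 2.5 -10.5 5 0 0 0 1; 7 -7 9 0 0 0 1; 6 -9 7 0 0 0 1; 5.5 -5 7 0 0 0 1")

```text
time_s: 35.0
ee_pos: [581.5, -326.4, 130.6]
tcp_rot: [[0.599, 0.283, 0.749], [0.172, -0.959, 0.225], [0.782, -0.006, -0.623]]
contact_force: [-2.1, -1.1, 4.4]
grip_width: 11.1
grasp_force: 119.2
```

carry_out(rows="5 -6.5 6.5 0 0 0 1; 4 -8.5 5 0 0 0 1; 3 -9.5 3.5 0 0 0 1; 1.5 -10 1.5 0 0 0 1; 0 -10.5 0.5 0 0 0 1")

```text
time_s: 35.5
ee_pos: [588.9, -277.2, 130.6]
tcp_rot: [[0.599, 0.283, 0.749], [0.172, -0.959, 0.225], [0.782, -0.006, -0.623]]
contact_force: [0.7, 0.3, -0.6]
grip_width: 11.0
grasp_force: 118.4
```

carry_out(rows="-1 -10.5 -1.5 0 0 0 1; -2.5 -9.5 -3.5 0 0 0 1; -4 -8.5 -4.5 0 0 0 1; -4.5 -7 -6 0 0 0 1; -5.5 -5.5 -7 0 0 0 1")

```text
time_s: 36.0
ee_pos: [549.3, -247.1, 131.4]
tcp_rot: [[0.599, 0.283, 0.749], [0.172, -0.959, 0.224], [0.782, -0.006, -0.623]]
contact_force: [-0.5, -4.3, 2.3]
grip_width: 11.2
grasp_force: 118.9
```

```bash
python3 - <<'E'
from st import *
from potck import *
t=tipnow();print(np.hypot(t[0]-463.5,t[1]+316.5),np.degrees(np.arctan2(t[1]+316.5,t[0]-463.5)));o,out=held(('side',));line(o,out['side'][1]);pot()
E
```

```text
tip [ 470.8 -269.6   20. ] q [-1.   0.6  2.3  1.7  0.8 -1.2] F [-0.5 -4.3  2.3] 118.91268968582153
47.49538295405804 81.15143501873041
[ 549.3 -247.1  131.4] q [-1.   0.6  2.3  1.7  0.8 -1.2] 11.212163046936857 118.91268968582153 [-0.5 -4.3  2.3]
side 1220 tool-frame min [-166.1  -34.8  -44.7] max [134.5  34.8  23.8]
  x -140 y [-32.1  11.5] z [-28.  -21.3  -3.2]
  x -120 y [-31.6  20.8] z [-2.7  4.9  9.8]
  x -100 y [-29.7  19.8] z [-5.4 -1.9 18.2]
  x -80 y [-5.6  7.1] z [-9.1 -7.2 -0.4]
  x -60 y [-3.8  7.5] z [-10.8  -9.3  -3.1]
  x -40 y [5.6 8. ] z [-11.7  -8.   -5.4]
  x -20 y [6.1 7.5] z [-9.5 -7.5 -6.4]
  x 20 y [-6.5  7.8] z [-19.5 -17.5 -12.1]
  x 40 y [-2.9  8.4] z [-21.3 -19.5 -13. ]
  x 60 y [-3.6  7.9] z [-24.1 -21.1 -16.3]
  x 80 y [-4.3  8.6] z [-25.8 -24.1 -18.2]
  x 100 y [-3.2  8.8] z [-27.8 -26.4 -19.5]
  x 120 y [-3.4  8.4] z [-30.1 -27.7 -21.4]
pitch slope -0.107 z0 -14.7 420 handle end x 134.4547717803345
side pot [ 462.9 -318.1] z [61.7 67. ] 1104
  nut/wood [ 476.4 -258.8   34.6] 237 [29.  61.6 20.2]
  nut/wood [ 446.9 -264.2   36.3] 300 [25.6 62.3 17.5]
  nut/wood [ 416.8 -313.5   36.4] 179 [30.2 25.6 17. ]
  nut/wood [ 534.8 -339.    36.4] 183 [28.2 26.8 17. ]
  nut/wood [ 425.5 -355.5   36.3] 204 [25.5 28.6 16.2]
scene pot [ 464.7 -313.8] z [60.9 65.8] 383
```

The nuts are moving and the pot stays put. I'll lower about 4 mm and carry on.

```bash
sed -i 's/^tip=.*;A/tip=(-138,0,4);A/' st.py; sed -i 's/chk(W,s);plan/plan/' st.py; python3 - <<'E'
from st import *
c=np.array([463.5,-316.5]);e=lambda d,r=51:(*(c+r*np.array([np.cos(np.radians(d)),np.sin(np.radians(d))])),16)
go([(e(81+12*i),1) for i in range(1,31)])
E
```

```text
-8.5 -8 -3 0 0 -0.01 1; -6.5 -1.5 -8 0 0 0 1; -6.5 1 -8.5 0 0 0 1; -6.5 3 -8 0 0 0 1; -6 5 -7 0 0 0 1
-5 7 -6.5 0 0 0 1; -4 8.5 -5 0 0 0 1; -3 9.5 -3.5 0 0 0 1; -1.5 10.5 -2 0 0 0 1; 0 10.5 -0.5 0 0 0 1
1 10.5 1.5 0 0 0 1; 2.5 10 3 0 0 0 1; 4 8.5 5 0 0 0 1; 4.5 7.5 6 0 0 0 1; 5.5 5.5 7 0 0 0 1
6.5 3.5 8 0 0 0 1; 6.5 1.5 8 0 0 0 1; 6.5 -0.5 8.5 0 0 0 1; 6.5 -3 8 0 0 0 1; 6 -5 7.5 0 0 0 1
5 -7 6 0 0 0 1; 4 -8.5 5.5 0 0 0 1; 3 -9.5 3.5 0 0 0 1; 1.5 -10.5 2 0 0 0 1; 0.5 -10.5 0 0 0 0 1
-1.5 -10.5 -1.5 0 0 0 1; -2.5 -10 -3 0 0 0 1; -3.5 -9 -5 0 0 0 1; -5 -7 -6 0 0 0 1; -5.5 -6 -7 0 0 0 1
end [ 550.6 -242.3  126.7]
```

carry_out(rows="-8.5 -8 -3 0 0 0 1; -6.5 -1.5 -8 0 0 0 1; -6.5 1 -8.5 0 0 0 1; -6.5 3 -8 0 0 0 1; -6 5 -7 0 0 0 1")

```text
time_s: 36.65
ee_pos: [502.5, -260.2, 126.0]
tcp_rot: [[0.6, 0.283, 0.748], [0.171, -0.959, 0.226], [0.782, -0.007, -0.624]]
contact_force: [-0.5, -0.6, -1.1]
grip_width: 10.9
grasp_force: 118.2
```

carry_out(rows="-5 7 -6.5 0 0 0 1; -4 8.5 -5 0 0 0 1; -3 9.5 -3.5 0 0 0 1; -1.5 10.5 -2 0 0 0 1; 0 10.5 -0.5 0 0 0 1")

```text
time_s: 37.15
ee_pos: [495.5, -311.5, 126.1]
tcp_rot: [[0.6, 0.283, 0.749], [0.171, -0.959, 0.225], [0.782, -0.007, -0.624]]
contact_force: [0.3, -0.1, 0.4]
grip_width: 10.7
grasp_force: 118.1
```

carry_out(rows="1 10.5 1.5 0 0 0 1; 2.5 10 3 0 0 0 1; 4 8.5 5 0 0 0 1; 4.5 7.5 6 0 0 0 1; 5.5 5.5 7 0 0 0 1")

```text
time_s: 37.65
ee_pos: [535.6, -342.4, 125.5]
tcp_rot: [[0.599, 0.284, 0.749], [0.172, -0.959, 0.226], [0.782, -0.007, -0.623]]
contact_force: [0.3, 1.5, -0.2]
grip_width: 11.1
grasp_force: 118.2
```

```bash
python3 - <<'E'
from st import *
from potck import *
t=tipnow();print(np.hypot(t[0]-463.5,t[1]+316.5),np.degrees(np.arctan2(t[1]+316.5,t[0]-463.5)));o,out=held(('side',));line(o,out['side'][1]);pot()
E
```

```text
tip [ 455.9 -365.2   15.1] q [-1.1  0.7  2.1  1.5  0.9 -1.1] F [ 0.3  1.5 -0.2] 118.21874568297062
49.270490797239184 -98.85702407350426
[ 535.6 -342.4  125.5] q [-1.1  0.7  2.1  1.5  0.9 -1.1] 11.10168868403405 118.21874568297062 [ 0.3  1.5 -0.2]
side 1126 tool-frame min [-169.5  -34.7  -42.7] max [134.   34.7   8.7]
  x -140 y [-6.3 11.9] z [-3.3 -1.9  4.3]
  x -120 y [-17.6  34.3] z [-17.1   1.8   8.1]
  x -100 y [-14.4  22.8] z [-6.7 -2.9  4.5]
  x -80 y [-3.1  9.2] z [-10.   -8.1  -1.7]
  x 20 y [-5.6  7.3] z [-19.8 -17.5 -12.6]
  x 40 y [-4.8  6.6] z [-21.7 -19.3 -13.2]
  x 60 y [-6.7  6.5] z [-23.5 -21.3 -16.2]
  x 80 y [-5.6  5.7] z [-24.8 -23.1 -17.4]
  x 100 y [-5.9  5.4] z [-27.3 -25.1 -18.8]
  x 120 y [-7.9  4.9] z [-28.9 -27.3 -19.4]
pitch slope -0.091 z0 -15.2 575 handle end x 134.01638586252923
side pot [ 462.7 -317.6] z [62.1 66.8] 751
  nut/wood [ 393.9 -290.    30.7] 33 [18.   9.5 10.5]
  nut/wood [ 534.9 -339.1   36.6] 180 [28.  28.1 16.3]
  nut/wood [ 391.8 -337.2   36. ] 201 [28.3 26.8 15.3]
  nut/wood [ 465.2 -363.8   30. ] 374 [30.7 57.9 27.5]
scene pot [ 464.8 -313.9] z [60.9 65.7] 406
```

carry_out(rows="6.5 3.5 8 0 0 0 1; 6.5 1.5 8 0 0 0 1; 6.5 -0.5 8.5 0 0 0 1; 6.5 -3 8 0 0 0 1; 6 -5 7.5 0 0 0 1")

```text
time_s: 38.3
ee_pos: [583.6, -324.1, 125.6]
tcp_rot: [[0.599, 0.283, 0.749], [0.172, -0.959, 0.225], [0.782, -0.006, -0.624]]
contact_force: [0.0, -0.1, -0.6]
grip_width: 11.0
grasp_force: 118.2
```

carry_out(rows="5 -7 6 0 0 0 1; 4 -8.5 5.5 0 0 0 1; 3 -9.5 3.5 0 0 0 1; 1.5 -10.5 2 0 0 0 1; 0.5 -10.5 0 0 0 0 1")

```text
time_s: 38.8
ee_pos: [590.7, -273.2, 126.3]
tcp_rot: [[0.599, 0.283, 0.749], [0.172, -0.959, 0.226], [0.782, -0.007, -0.624]]
contact_force: [0.0, -0.6, -0.6]
grip_width: 11.2
grasp_force: 118.7
```

carry_out(rows="-1.5 -10.5 -1.5 0 0 0 1; -2.5 -10 -3 0 0 0 1; -3.5 -9 -5 0 0 0 1; -5 -7 -6 0 0 0 1; -5.5 -6 -7 0 0 0 1")

```text
time_s: 39.3
ee_pos: [551.0, -242.7, 127.1]
tcp_rot: [[0.599, 0.282, 0.75], [0.173, -0.959, 0.223], [0.782, -0.004, -0.623]]
contact_force: [4.0, -10.1, 3.9]
grip_width: 10.9
grasp_force: 120.3
```

carry_out(rows="-6 -3.5 -7.5 0 0 0 1; -6.5 -1.5 -8 0 0 0 1; -6.5 1 -8.5 0 0 0 1; -6.5 3 -8 0 0 0 1; -6 5 -7 0 0 0 1")

```text
time_s: 39.8
ee_pos: [503.8, -260.9, 126.7]
tcp_rot: [[0.599, 0.282, 0.75], [0.172, -0.959, 0.224], [0.782, -0.005, -0.623]]
contact_force: [1.0, -0.1, 0.5]
grip_width: 10.8
grasp_force: 119.0
```

carry_out(rows="-5 7 -6.5 0 0 0 1; -4 8.5 -5 0 0 0 1; -3 9.5 -3.5 0 0 0 1; -1.5 10.5 -2 0 0 0 1; 0 10.5 -0.5 0 0 0 1")

```text
time_s: 40.3
ee_pos: [496.1, -311.2, 126.2]
tcp_rot: [[0.6, 0.283, 0.749], [0.171, -0.959, 0.225], [0.782, -0.007, -0.624]]
contact_force: [0.8, 0.4, 0.3]
grip_width: 11.3
grasp_force: 118.8
```

```bash
python3 - <<'E'
from st import *
from potck import *
t=tipnow();az=np.degrees(np.arctan2(t[1]+316.5,t[0]-463.5));print(np.hypot(t[0]-463.5,t[1]+316.5),az);o,out=held(('side',));line(o,out['side'][1]);pot()
c=np.array([463.5,-316.5]);e=lambda d,r=50:(*(c+r*np.array([np.cos(np.radians(d)),np.sin(np.radians(d))])),16)
go([(e(az+12*i),1) for i in range(1,21)])
E
```

```text
tip [ 416.4 -333.9   15.8] q [-1.1  0.6  2.2  1.5  0.9 -1.2] F [0.8 0.4 0.3] 118.78063559532166
50.23491085327948 -159.67392687479546
[ 496.1 -311.2  126.2] q [-1.1  0.7  2.2  1.5  0.9 -1.2] 11.288993337283728 118.78063559532166 [0.8 0.4 0.3]
side 1205 tool-frame min [-169.8  -24.5  -43.6] max [133.3  31.8   5.4]
  x -140 y [-18.7   6.8] z [-35.4 -30.2  -5.5]
  x -120 y [-23.3  20.3] z [-7.9  0.9  5.2]
  x -100 y [-18.1  17.7] z [-10.   -7.6  -2.1]
  x -80 y [-5.4  6.2] z [-11.7 -10.2  -4. ]
  x -60 y [5.1 6.7] z [-11.2  -9.1  -6.4]
  x 20 y [-4.2  7.5] z [-18.3 -16.8 -10. ]
  x 40 y [-4.   8.5] z [-19.5 -18.3 -12.4]
  x 60 y [-3.5  8.8] z [-21.4 -19.7 -14.2]
  x 80 y [-3.6  9. ] z [-22.3 -20.6 -13.7]
  x 100 y [-2.7  9.2] z [-24.  -21.9 -15.5]
  x 120 y [-2.   9.7] z [-25.3 -23.3 -17.4]
pitch slope -0.071 z0 -15.0 405 handle end x 133.27663110024318
side pot [ 462.7 -317.8] z [62.  66.9] 893
  nut/wood [ 411.2 -259.5   32.4] 63 [21.9 12.9 13.5]
  nut/wood [ 389.6 -282.4   36.2] 170 [25.7 29.  15.8]
  nut/wood [ 539.9 -321.6   35.8] 170 [29.2 24.5 16.1]
  nut/wood [ 411.9 -332.5   33.1] 477 [58.  44.3 25.8]
  nut/wood [ 460.5 -397.1   38.5] 61 [24.3 12.   6.9]
scene pot [ 464.7 -313.9] z [61.  65.7] 408
1 9.5 1 0 0 -0.01 1; 2.5 10 3 0 0 0 1; 3.5 8.5 4.5 0 0 0 1; 5 7.5 5.5 0 0 0 1; 5 5.5 7 0 0 0 1
6.5 3.5 8 0 0 0 1; 6.5 1.5 8 0 0 0 1; 6.5 -0.5 8 0 0 0 1; 6 -3 8 0 0 0 1; 6 -4.5 7 0 0 0 1
5 -6.5 6.5 0 0 0 1; 4 -8.5 5 0 0 0 1; 3 -9.5 3.5 0 0 0 1; 1.5 -10 2 0 0 0 1; 0.5 -10.5 0.5 0 0 0 1
-1 -10 -1.5 0 0 0 1; -2.5 -10 -3 0 0 0 1; -3.5 -8.5 -4.5 0 0 0 1; -5 -7.5 -6 0 0 0 1; -5.5 -5.5 -6.5 0 0 0 1
end [ 551.1 -243.6  126.3]
```

carry_out(rows="-1 9.5 2.5 0 0 0 1; 2.5 10 3 0 0 0 1; 3.5 8.5 4.5 0 0 0 1; 5 7.5 5.5 0 0 0 1; 5 5.5 7 0 0 0 1")

```text
time_s: 40.95
ee_pos: [534.5, -342.4, 123.8]
tcp_rot: [[0.599, 0.283, 0.749], [0.172, -0.959, 0.225], [0.782, -0.006, -0.623]]
contact_force: [0.6, -0.4, -1.1]
grip_width: 11.0
grasp_force: 118.8
```

carry_out(rows="6.5 3.5 8 0 0 0 1; 6.5 1.5 8 0 0 0 1; 6.5 -0.5 8 0 0 0 1; 6 -3 8 0 0 0 1; 6 -4.5 7 0 0 0 1")

```text
time_s: 41.45
ee_pos: [581.5, -323.9, 123.9]
tcp_rot: [[0.6, 0.283, 0.749], [0.172, -0.959, 0.225], [0.782, -0.007, -0.624]]
contact_force: [0.1, 0.6, -0.2]
grip_width: 10.9
grasp_force: 118.8
```

carry_out(rows="5 -6.5 6.5 0 0 0 1; 4 -8.5 5 0 0 0 1; 3 -9.5 3.5 0 0 0 1; 1.5 -10 2 0 0 0 1; 0.5 -10.5 0.5 0 0 0 1")

```text
time_s: 41.95
ee_pos: [589.3, -274.2, 124.3]
tcp_rot: [[0.6, 0.283, 0.748], [0.172, -0.959, 0.225], [0.782, -0.007, -0.624]]
contact_force: [0.1, -0.0, -0.6]
grip_width: 10.9
grasp_force: 118.7
```

carry_out(rows="-1 -10 -1.5 0 0 0 1; -2.5 -10 -3 0 0 0 1; -3.5 -8.5 -4.5 0 0 0 1; -5 -7.5 -6 0 0 0 1; -5.5 -5.5 -6.5 0 0 0 1")

```text
time_s: 42.45
ee_pos: [550.2, -242.9, 124.3]
tcp_rot: [[0.6, 0.283, 0.749], [0.172, -0.959, 0.225], [0.782, -0.007, -0.624]]
contact_force: [-0.3, -0.9, 0.3]
grip_width: 11.2
grasp_force: 118.7
```

carry_out(rows="-6 -3.5 -7.5 0 0 0 1; -6.5 -1.5 -8 0 0 0 1; -6.5 1 -8 0 0 0 1; -6 3 -8 0 0 0 1; -6 5 -7 0 0 0 1")

```text
time_s: 42.95
ee_pos: [504.1, -261.7, 124.3]
tcp_rot: [[0.599, 0.283, 0.749], [0.171, -0.959, 0.225], [0.782, -0.006, -0.623]]
contact_force: [5.3, -0.1, -0.4]
grip_width: 10.8
grasp_force: 118.1
```

```bash
python3 - <<'E'
from st import *
from potck import *
t=tipnow();az=np.degrees(np.arctan2(t[1]+316.5,t[0]-463.5));print(np.hypot(t[0]-463.5,t[1]+316.5),az);o,out=held(('side',));line(o,out['side'][1]);pot()
go([((459,-316,30),2),((459,-316,110),5)])
E
```

```text
tip [ 424.5 -284.4   13.9] q [-1.1  0.6  2.3  1.6  0.9 -1.3] F [ 5.3 -0.1 -0.4] 118.1436506399939
50.53787374725219 140.5601126640398
[ 504.1 -261.7  124.3] q [-1.1  0.6  2.3  1.6  0.9 -1.3] 10.820307159815743 118.1436506399939 [ 5.3 -0.1 -0.4]
side 1279 tool-frame min [-158.5  -34.8  -45. ] max [133.   33.5  19. ]
  x -140 y [-29.5  31.2] z [-44.  -34.8  -0.9]
  x -120 y [-34.3  18.6] z [-21.4  -1.4   8. ]
  x -100 y [-33.6  17.1] z [-7.2 -1.2 16.5]
  x -80 y [-5.8  6.1] z [-10.1  -8.2  -2.1]
  x -60 y [-1.8  6.7] z [-11.1  -9.5  -4.4]
  x -40 y [5.1 7.5] z [-11.8  -9.1  -5.1]
  x -20 y [5.7 7.7] z [-11.8  -9.4  -6.8]
  x 20 y [-4.2  7.8] z [-19.1 -17.5 -11.3]
  x 40 y [-3.9  8.3] z [-21.2 -19.1 -12.6]
  x 60 y [-4.2  9.2] z [-22.7 -20.8 -15.3]
  x 80 y [-1.8  9.1] z [-24.8 -22.7 -16.6]
  x 100 y [-2.9 10.2] z [-26.3 -24.8 -19.6]
  x 120 y [-2.4 10.7] z [-27.9 -26.2 -20.9]
pitch slope -0.097 z0 -14.9 333 handle end x 133.02832837089292
side pot [ 462.9 -318. ] z [61.8 66.9] 1004
  nut/wood [ 416.6 -273.3   35.8] 683 [78.4 74.3 27. ]
  nut/wood [ 545.6 -318.7   35.8] 178 [26.  30.3 15.6]
  nut/wood [ 391.2 -337.4   36.3] 197 [29.1 26.7 14.7]
  nut/wood [ 460.2 -396.5   38.5] 60 [24.4 11.3  8. ]
scene pot [ 464.7 -314. ] z [61.1 65.8] 403
14 19 4 0 0 0 1; 14 19 4 0 0 -0.01 1; 12.5 0.5 -10 0 0 0 1; 12.5 0 -10 0 0 0 1; 12.5 0 -10 0 0 0 1
12.5 0 -10 0 0 0 1; 12.5 0 -9.5 0 0 0 1
end [ 538.4 -292.4  220.4]
```

About 2.6 anticlockwise turns are done, with all six nuts inside and the pot in place. I'll lift out, re-measure the rest and plan the placing.

carry_out(rows="14 19 4 0 0 0 1; 14 19 4 0 0 0 1; 12.5 0.5 -10 0 0 0 1; 12.5 0 -10 0 0 0 1; 12.5 0 -10 0 0 0 1")

```text
time_s: 43.6
ee_pos: [538.6, -291.0, 188.9]
tcp_rot: [[0.6, 0.284, 0.748], [0.171, -0.959, 0.226], [0.781, -0.008, -0.624]]
contact_force: [0.6, 0.0, -0.1]
grip_width: 11.1
grasp_force: 118.7
```

carry_out(rows="12.5 0 -10 0 0 0 1; 12.5 0 -10 0 0 0 1; 12.5 0 -10 0 0 0 1; 0 0 0 0 0 0 1")

```text
time_s: 44.0
ee_pos: [539.0, -291.9, 238.3]
tcp_rot: [[0.598, 0.284, 0.749], [0.173, -0.959, 0.225], [0.782, -0.005, -0.623]]
contact_force: [1.0, 0.6, -1.3]
grip_width: 10.7
grasp_force: 118.7
```

```bash
cat > rest.py <<'E'
from h import *
from scipy.optimize import differential_evolution
def model(x,y):
    h=np.zeros_like(x);h[(x>-95)&(x<40)&(abs(y)<25)]=6
    D=(x>35)&(x<125)&(abs(y)<42);h[D]=15;h[D&((abs(y)>38)|(x>121))]=23
    S=(x>-81)&(x<-69)&(abs(y)<24);h[S]=26;h[S&(abs(y)>18)]=38
    return h
def rest(names):
    for n in names:
        p=cloud(grab(n));z=p[...,2];P=p[np.isfinite(z)&(p[...,0]>400)&(p[...,0]<720)&(p[...,1]>-120)&(p[...,1]<100)&(z<60)]
        def cost(s):
            c,sn=np.cos(s[2]),np.sin(s[2]);dx,dy=P[:,0]-s[0],P[:,1]-s[1];return np.clip(abs(model(c*dx+sn*dy,-sn*dx+c*dy)-P[:,2]),0,8).mean()
        R=differential_evolution(cost,[(500,570),(-50,30),(-.8,-.2)],popsize=20,seed=0,maxiter=60);print(n,R.x.round(2),round(R.fun,2))
E
python3 - <<'E'
from rest import *
from st import *
from potck import *
rest(('side','scene'))
o,out=held(('wrist',));line(o,out['wrist'][1])
R=o['tcp_rot'];s=np.arctan2(R[1,0],R[0,0])
W=[((515,-240,268),.5,.45,8),((500,-170,275),.6,.0,8),((493,9,240),2.67,-.06,18)]
chk(W,s);plan(W,s)
E
```

```text
side [527.3  -2.3  -0.5] 1.19
scene [524.9  -3.9  -0.5] 1.62
[ 538.6 -291.6  236.5] q [-1.   0.4  2.1  1.4  0.9 -0.8] 10.821551122776244 118.7410569190979 [ 0.5 -0.  -1.1]
wrist 8881 tool-frame min [-48.9  -7.2 -26.2] max [110.2   8.8 -11.1]
  x -40 y [-7.   6.5] z [-15.5 -14.3 -12. ]
  x -20 y [-5.6  6.2] z [-16.8 -15.6 -14.3]
  x 20 y [-6.1  6.9] z [-19.5 -18.3 -16.2]
  x 40 y [-5.7  7.1] z [-20.8 -19.5 -17.4]
  x 60 y [-5.4  7.5] z [-22.2 -20.9 -18.9]
  x 80 y [-5.1  7.8] z [-23.6 -22.2 -19.9]
  x 100 y [-4.8  8.3] z [-25.  -23.4 -21.2]
pitch slope -0.066 z0 -16.8 7377 handle end x 110.15141213159662
[-0.7  0.3  1.9  0.6  0.8 -0. ] step share 0.67 margin 0.54
[-0.3  0.3  1.8  0.   1.1  0.6] step share 0.46 margin 0.73
[ 0.   0.2  2.  -0.   0.9 -1. ] step share 0.47 margin 0.70
2 -7 -3 0.01 -0.06 -0.02 1; 3 -7 -4 0.02 -0.05 -0.02 1; 2 -7 -3 0.02 -0.06 -0.02 1; 3 -7 -3 0.02 -0.05 -0.02 1; 2 -7 -3 0.01 -0.06 -0.02 1
2 -7 -4 0.02 -0.06 -0.02 1; 2 -7 -3 0.01 -0.05 -0.03 1; 3 -7 -3 0.02 -0.06 -0.02 1; 2 -9 0 0 -0.05 -0.01 1; 3 -9 0 0.01 -0.06 -0.01 1
3 -8 0 0 -0.06 -0.02 1; 3 -9 0 0 -0.05 -0.01 1; 3 -8 0 0 -0.06 -0.01 1; 3 -8 0 0.01 -0.05 -0.01 1; 3 -9 -1 0 -0.06 -0.02 1
4 -8 -1 0 -0.06 -0.01 1; 5 -8 2 0 0 -0.11 1; 6 -8 2 0 0 -0.12 1; 8 -7 2 0 -0.01 -0.11 1; 7 -6 2 0 0 -0.12 1
9 -5 2 -0.01 -0.01 -0.11 1; 9 -5 2 0 0 -0.12 1; 10 -3 2 0 0 -0.11 1; 9 -2 1 0 0 -0.12 1; 10 -1 2 -0.01 -0.01 -0.11 1
10 1 2 0 0 -0.12 1; 10 1 1 0 -0.01 -0.11 1; 10 2 2 -0.01 0 -0.12 1; 9 4 1 0 0 -0.11 1; 9 5 2 -0.01 -0.01 -0.12 1
8 5 1 -0.01 0 -0.11 1; 8 7 2 0 0 -0.12 1; 7 7 2 -0.01 -0.01 -0.11 1; 6 8 1 0 0 -0.12 1
end [492.5   8.9 240.2]
```

carry_out(rows="2 -7 -3 0.01 -0.06 -0.02 1; 3 -7 -4 0.02 -0.05 -0.02 1; 2 -7 -3 0.02 -0.06 -0.02 1; 3 -7 -3 0.02 -0.05 -0.02 1; 2 -7 -3 0.01 -0.06 -0.02 1")

```text
time_s: 44.65
ee_pos: [523.9, -259.6, 255.5]
tcp_rot: [[0.747, 0.403, 0.529], [0.331, -0.915, 0.231], [0.577, 0.002, -0.817]]
contact_force: [-0.1, 0.7, -2.2]
grip_width: 10.9
grasp_force: 118.7
```

carry_out(rows="2 -7 -4 0.02 -0.06 -0.02 1; 2 -7 -3 0.01 -0.05 -0.03 1; 3 -7 -3 0.02 -0.06 -0.02 1; 2 -9 0 0 -0.05 -0.01 1; 3 -9 0 0.01 -0.06 -0.01 1")

```text
time_s: 45.15
ee_pos: [510.4, -221.9, 269.4]
tcp_rot: [[0.82, 0.499, 0.281], [0.469, -0.867, 0.17], [0.328, -0.007, -0.945]]
contact_force: [-0.2, 0.3, -0.1]
grip_width: 11.1
grasp_force: 118.7
```

carry_out(rows="3 -8 0 0 -0.06 -0.02 1; 3 -9 0 0 -0.05 -0.01 1; 3 -8 0 0 -0.06 -0.01 1; 3 -8 0 0.01 -0.05 -0.01 1; 3 -9 -1 0 -0.06 -0.02 1")

```text
time_s: 45.65
ee_pos: [501.0, -178.6, 273.7]
tcp_rot: [[0.828, 0.559, 0.043], [0.558, -0.829, 0.033], [0.054, -0.004, -0.999]]
contact_force: [0.0, 0.2, -0.7]
grip_width: 10.9
grasp_force: 118.7
```

carry_out(rows="4 -8 -1 0 -0.06 -0.01 1; 5 -8 2 0 0 -0.11 1; 6 -8 2 0 0 -0.12 1; 8 -7 2 0 -0.01 -0.11 1; 7 -6 2 0 0 -0.12 1")

```text
time_s: 46.15
ee_pos: [498.2, -130.1, 266.6]
tcp_rot: [[0.482, 0.876, -0.012], [0.876, -0.482, -0.007], [-0.012, -0.007, -1.0]]
contact_force: [0.9, 0.1, -0.8]
grip_width: 11.3
grasp_force: 118.8
```

carry_out(rows="9 -5 2 -0.01 -0.01 -0.11 1; 9 -5 2 0 0 -0.12 1; 10 -3 2 0 0 -0.11 1; 9 -2 1 0 0 -0.12 1; 10 -1 2 -0.01 -0.01 -0.11 1")

```text
time_s: 46.65
ee_pos: [496.0, -80.6, 256.7]
tcp_rot: [[-0.067, 0.998, 0.003], [0.997, 0.067, -0.03], [-0.031, 0.001, -1.0]]
contact_force: [0.6, -0.5, -1.3]
grip_width: 11.1
grasp_force: 118.8
```

carry_out(rows="10 1 2 0 0 -0.12 1; 10 1 1 0 -0.01 -0.11 1; 10 2 2 -0.01 0 -0.12 1; 9 4 1 0 0 -0.11 1; 9 5 2 -0.01 -0.01 -0.12 1")

```text
time_s: 47.15
ee_pos: [494.6, -30.5, 247.0]
tcp_rot: [[-0.602, 0.798, 0.029], [0.797, 0.603, -0.04], [-0.049, -0.001, -0.999]]
contact_force: [0.1, -0.3, -0.9]
grip_width: 11.2
grasp_force: 118.8
```

carry_out(rows="8 5 1 -0.01 0 -0.11 1; 8 7 2 0 0 -0.12 1; 7 7 2 -0.01 -0.01 -0.11 1; 6 8 1 0 0 -0.12 1; 0 0 0 0 0 0 1")

```text
time_s: 47.65
ee_pos: [491.8, 9.4, 239.5]
tcp_rot: [[-0.892, 0.448, 0.05], [0.447, 0.894, -0.032], [-0.059, -0.006, -0.998]]
contact_force: [0.0, -0.8, -1.8]
grip_width: 11.0
grasp_force: 118.8
```

```bash
python3 - <<'E'
from rest import *
from st import *
from potck import *
np.set_printoptions(precision=3,suppress=True)
rest(('wrist','side','scene'))
o,out=held(('wrist','side'));line(o,out['wrist'][1]);line(o,out['side'][1])
R=o['tcp_rot'];s=np.arctan2(R[1,0],R[0,0]);print('A',np.arctan2(R[2,0],-R[2,2]),'psi',s,R)
np.save('wr.npy',cloud(out['wrist'][0]))
E
```

```text
wrist [524.44  -5.78  -0.47] 0.74
side [525.99  -4.8   -0.47] 1.39
scene [524.61  -4.41  -0.48] 1.62
[492.597   8.264 240.265] q [-0.02  0.22  1.98 -0.04  0.89 -1.1 ] 10.932351311900414 118.73775243759155 [-0.188  0.086 -1.065]
wrist 8864 tool-frame min [-48.261  -7.623 -25.587] max [110.797   8.252 -11.222]
  x -40 y [-7.5  5.5] z [-15.  -13.9 -11.9]
  x -20 y [-6.1  5.8] z [-16.4 -15.3 -13.8]
  x 20 y [-6.5  6.1] z [-19.2 -17.9 -15.8]
  x 40 y [-6.2  6.7] z [-20.4 -19.1 -16.8]
  x 60 y [-5.9  7.1] z [-21.8 -20.4 -18.5]
  x 80 y [-5.5  7.5] z [-23.3 -21.8 -19.4]
  x 100 y [-5.2  7.7] z [-24.7 -23.  -20.8]
side 650 tool-frame min [-141.024  -27.018  -25.678] max [127.133  21.846   3.818]
  x -140 y [-18.4  10.5] z [-8.4 -6.2 -2. ]
  x -120 y [-24.8  21. ] z [-8.9 -2.9  3.1]
  x -100 y [-18.   13.4] z [-10.5  -8.   -1.2]
  x -80 y [-9.7  0.9] z [-12.9  -9.3  -1.6]
  x -60 y [-9.2  3.7] z [-13.6 -11.   -3.3]
  x -40 y [-8.3  2.9] z [-15.2 -12.2  -5.8]
  x -20 y [-8.6  2. ] z [-16.1 -13.7  -9.4]
  x 20 y [-8.   4.6] z [-19.  -17.3 -11. ]
  x 40 y [-7.4  5.6] z [-20.2 -18.  -13.7]
  x 60 y [-6.8  3.8] z [-22.4 -19.7 -14. ]
  x 80 y [-6.   5.4] z [-23.3 -21.4 -15.4]
  x 100 y [-6.5  6.8] z [-25.1 -21.7 -17.1]
  x 120 y [-7.5  5.1] z [-25.3 -23.9 -17.9]
pitch slope -0.065 z0 -16.5 7511 handle end x 110.796616943727
pitch slope -0.068 z0 -14.6 222 handle end x 127.13315427665954
A -0.06050267481079392 psi 2.670105598083817 [[-0.889  0.454  0.051]
 [ 0.453  0.891 -0.032]
 [-0.06  -0.005 -0.998]]
```

The rest is at (524.6,-5.3) with yaw -0.47 and hasn't moved. The spoon is level over it, so I'll go down.

carry_out(rows="-0.5 3 0 0 0.035 0 1; 1 0 45 0 0 0 1; 1 0 45 0 0 0 1; 1 0 45 0 0 0 1; 0.5 0 35 0 0 0 1")

```text
time_s: 48.4
ee_pos: [494.4, 9.3, 68.7]
tcp_rot: [[-0.891, 0.454, 0.02], [0.453, 0.891, -0.016], [-0.026, -0.005, -1.0]]
contact_force: [0.3, 0.6, -0.2]
grip_width: 11.3
grasp_force: 118.7
```

carry_out(rows="0.2 0 10 0 0 0 1; 0 0 0 0 0 0 1")

```text
time_s: 48.6
ee_pos: [494.5, 9.3, 59.9]
tcp_rot: [[-0.891, 0.453, 0.019], [0.453, 0.892, -0.016], [-0.024, -0.006, -1.0]]
contact_force: [-0.2, -1.5, -0.1]
grip_width: 10.7
grasp_force: 118.7
```

```bash
python3 - <<'E'
from h import *
o=sensors.get_obs();R=o['tcp_rot'];P=o['ee_pos'];c,s=np.cos(-.47),np.sin(-.47)
print(P,R.round(3),o['contact_force'])
for n,t in (('bowl',(-115,-2,-10.5+115*.065)),('orig',(0,0,-10.5)),('sad',(40,.6,-10.5-40*.065))):
    w=P+R@np.array(t);d=w[:2]-[524.7,-5.3];print(n,w.round(1),'rest frame',(c*d[0]+s*d[1]).round(1),(-s*d[0]+c*d[1]).round(1))
a,b=grab('side')['img'],grab('scene')['img']
cv2.imwrite('pics/p1.png',np.hstack([cv2.resize(a[110:260,150:350],(400,300)),cv2.resize(b[140:290,160:360],(400,300))]))
E
```

```text
[494.49434458   9.31140963  59.91766014] [[-0.891  0.453  0.019]
 [ 0.453  0.892 -0.016]
 [-0.024 -0.006 -1.   ]] [-0.16733238 -1.47798191 -0.05427457]
bowl [596.  -44.5  65.7] rest frame 81.3 -2.6
orig [494.3   9.5  70.4] rest frame -33.8 -0.6
sad [458.9  28.2  72. ] rest frame -73.9 0.0
```

carry_out(rows="0.3 1 12 0 0 0 1; 0.3 0 12 0 0 0 1; 0.2 0 8 0 0 0 1; 0 0 5 0 0 0 1; 0 0 1 0 0 0 1")

```text
time_s: 49.2
ee_pos: [495.3, 10.2, 22.0]
tcp_rot: [[-0.892, 0.452, 0.02], [0.452, 0.892, -0.017], [-0.026, -0.006, -1.0]]
contact_force: [0.4, -0.8, 0.6]
grip_width: 11.3
grasp_force: 118.7
```

carry_out(rows="0 0 0 0 0 0 1")

```text
time_s: 49.3
ee_pos: [495.6, 10.2, 22.5]
tcp_rot: [[-0.892, 0.452, 0.021], [0.452, 0.892, -0.017], [-0.026, -0.005, -1.0]]
contact_force: [0.0, -0.6, -1.4]
grip_width: 11.1
grasp_force: 118.7
```

carry_out(rows="0 0 1.5 0 0 0 1; 0 0 1 0 0 0 1; 0 0 0 0 0 0 1")

```text
time_s: 49.6
ee_pos: [495.8, 10.1, 20.3]
tcp_rot: [[-0.892, 0.452, 0.022], [0.452, 0.892, -0.017], [-0.027, -0.005, -1.0]]
contact_force: [0.1, -0.3, -0.0]
grip_width: 10.9
grasp_force: 118.7
```

```bash
python3 - <<'E'
from held import *
o,out=held(('wrist',))
p=cloud(out['wrist'][0]);R=o['tcp_rot'];t=(p-o['ee_pos'])@R
# handle top in world along tool x
m=(np.abs(t[...,1])<3)&(np.abs(t[...,2]+17)<10)
for x in (-45,-25,25,40,60,80,100):
    k=m&(np.abs(t[...,0]-x)<4)
    if k.sum()>3: print(x,np.median(p[k],0))
E
```

```text
[495.8  10.1  20.3] q [-0.   0.6  2.1 -0.   0.4 -1.1] 10.85528178092693 118.72862935066223 [ 0.1 -0.3 -0. ]
wrist 8957 tool-frame min [-68.   -9.7 -25.6] max [110.8   8.4  15.5]
  x -40 y [-7.5  5.5] z [-15.1 -13.9 -11.8]
  x -20 y [-6.1  5.8] z [-16.4 -15.3 -13.8]
  x 20 y [-6.5  6.6] z [-19.2 -17.9 -15.8]
  x 40 y [-6.2  6.7] z [-20.3 -19.2 -16.8]
  x 60 y [-5.9  7.1] z [-21.8 -20.4 -18.3]
  x 80 y [-5.6  7.5] z [-23.3 -21.7 -19.4]
  x 100 y [-5.2  7.9] z [-24.7 -23.  -20.7]
-45 [535.   -9.5  35.3]
-25 [517.8  -0.9  36.1]
25 [473.   21.8  38. ]
40 [459.7  28.6  38.6]
60 [441.7  37.6  39.3]
80 [424.   46.6  40.1]
100 [406.   55.7  40.9]
```

The handle's underside is at 26.6 over the 26 mm seat, so I'll lower by 1 mm more, release and retreat.

carry_out(rows="0 0 1 0 0 0 1; 0 0 0 0 0 0 0.6; 0 0 0 0 0 0 0.4; 0 0 0 0 0 0 0.2; 0 0 0 0 0 0 0.1")

```text
time_s: 50.15
ee_pos: [495.8, 10.1, 19.3]
tcp_rot: [[-0.892, 0.452, 0.021], [0.452, 0.892, -0.017], [-0.027, -0.005, -1.0]]
contact_force: [-0.2, -1.2, -0.4]
grip_width: 38.7
grasp_force: 0.0
```

carry_out(rows="0 0 0 0 0 0 0.1; 0 0 0 0 0 0 0.1; 0 0 -5 0 0 0 0.1; 0 0 -15 0 0 0 0.1; 0 0 -30 0 0 0 0.1")

```text
time_s: 50.65
ee_pos: [493.5, 11.0, 68.7]
tcp_rot: [[-0.892, 0.452, 0.018], [0.452, 0.892, -0.016], [-0.024, -0.006, -1.0]]
contact_force: [0.1, 0.1, 0.4]
grip_width: 38.3
grasp_force: 0.0
```

carry_out(rows="0 0 -45 0 0 0 0.1; 0 0 -45 0 0 0 0.1; 0 0 -45 0 0 0 0.1; 0 0 -45 0 0 0 0.1; 0 0 0 0 0 0 0.1")

```text
time_s: 51.15
ee_pos: [493.5, 14.0, 255.1]
tcp_rot: [[-0.892, 0.452, 0.031], [0.451, 0.892, -0.017], [-0.035, -0.001, -0.999]]
contact_force: [0.2, 0.3, -1.7]
grip_width: 38.5
grasp_force: 0.0
```

```bash
python3 - <<'E'
from rest import *
from potck import *
rest(('wrist','side'))
o=sensors.get_obs();print(o['time_s'],o['ee_pos'],o['contact_force'])
d=grab('wrist');p=cloud(d);hsv=cv2.cvtColor(d['img'],cv2.COLOR_BGR2HSV);c,s=np.cos(-.47),np.sin(-.47)
x=p[...,0]-524.7;y=p[...,1]+5.3;u=c*x+s*y;v=-s*x+c*y
m=(hsv[...,1]>80)&(hsv[...,0]<25)&(p[...,2]>5)&(np.abs(v)<45)&(u>-200)&(u<130)
print('wood span',u[m].min(),u[m].max())
for k in (-160,-120,-75,-40,0,40,60,80,100):
    w=m&(np.abs(u-k)<5)
    if w.sum()>3: print(k,'v',v[w].min().round(1),v[w].max().round(1),'z',np.percentile(p[...,2][w],[5,50,95]).round(1))
pot()
b=grab('scene')['img'];e=grab('side')['img']
cv2.imwrite('pics/f1.png',np.vstack([np.hstack([cv2.resize(d['img'],(400,300)),cv2.resize(e,(400,300))]),np.hstack([cv2.resize(b,(400,300)),cv2.resize(e[190:370,120:360],(400,300))])]))
E
```

```text
wrist [524.7  -6.2  -0.5] 1.38
side [526.   -4.7  -0.5] 2.04
51.25 [491.2  14.  250.5] [-0.6  0.2 -0.8]
wood span -164.86429733522397 107.7686253698603
-160 v -7.2 4.9 z [39.  40.6 41.9]
-120 v -6.3 5.2 z [37.9 39.4 40.7]
-75 v -5.4 6.6 z [36.  37.8 39.2]
-40 v -4.3 6.9 z [35.1 36.5 37.7]
0 v -3.2 8.4 z [33.6 35.  36.1]
40 v -3.3 8.8 z [30.8 33.6 35. ]
60 v -7.4 15.8 z [25.2 32.1 33.2]
80 v -18.8 25.8 z [19.2 22.  31.5]
100 v -16.1 23.3 z [21.8 27.7 30.9]
side pot [ 462.9 -318.1] z [61.5 66.9] 1159
  nut/wood [ 438.3 -248.3   36. ] 155 [28.8 28.1 16. ]
  nut/wood [ 395.7 -275.4   36.5] 344 [48.2 55.2 17.4]
  nut/wood [ 545.8 -318.8   35.9] 177 [26.3 30.2 15.2]
  nut/wood [ 391.3 -338.    36.5] 193 [26.3 28.2 14.8]
  nut/wood [ 460.2 -396.7   38.4] 60 [24.4 11.2  7.5]
scene pot [ 464.9 -313.9] z [61.  65.9] 443
```

View pics/f1.png

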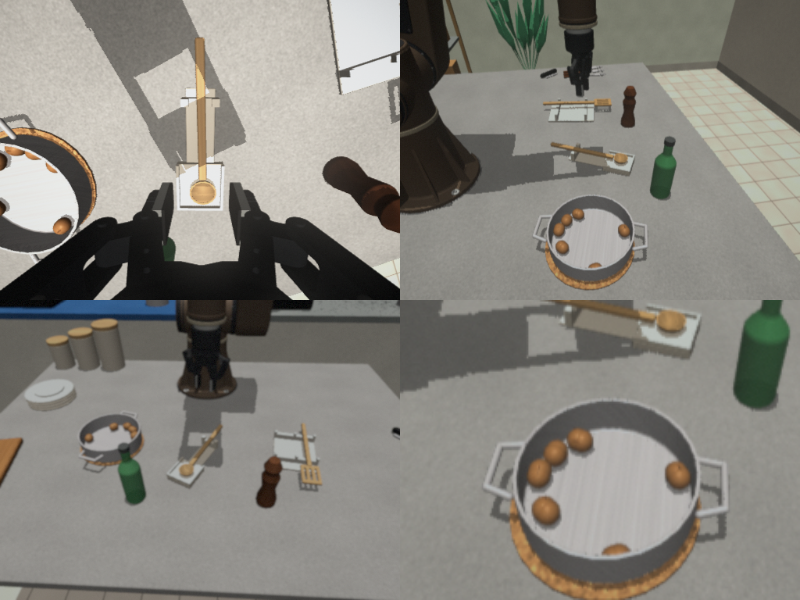

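The picture shows the spoon in the saddle with its bowl in the dish, open face up, at (203,190) in the wrist view. All six nuts are in the pot, the pot is on its trivet, and the bystanders are untouched. I'll hand in.

```bash
python3 -c "
from workcell import robot
print(robot.close_job())"
```

```text
the job is handed in; nothing more can be done
None
```

The walnuts got about 2.6 anticlockwise turns and the spoon lies face up on its rest, released. However, a sign error of mine before the main stir shoved the pot about 29 mm (wrist force about 35 N). I pressed the spoon straight on the table and pushed the pot back to within about 2 mm of its place; all six nuts stayed in.

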